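# Close the white stone in its split holder, past the polish jars

## Task

One of the two split holders on the bench has the white stone lying in it: close that holder with its own upper half, the one of the same metal, seated fully home. That upper half sits in the back of the wooden rack, so first clear the two jars nearest in front of it onto the white side tray, standing upright, then fetch it and fit it, and then put each jar back on the ring it came from. Leave the third jar, the other upper half and both stones where they are.

Things in the scene. Friction and masses are not known exactly. Their poses are not given: they have to be found in the camera images.
- stone_white_center (a point): white lens-shaped baduk stone, 22 mm across, 9.5 mm thick; the point is its centre. It lies flat in the pocket of one of the two lower holder halves (centre then 24 mm above the bench) and stays there. (White stones in a spring clip on a brass arm, in bins and on boards have no part in the job.)
- stone_black_center (a point): black stone of the same size; the point is its centre. It lies in the pocket of the other lower half and stays there
- holder_brass: lower half of the brass holder, fixed to the bench: foot 84 mm across, body 64 mm across, flat rim 44 mm above the bench; tapered socket 54 mm wide at the mouth, 42 mm wide 14 mm down, stone pocket below. Origin on its axis at bench level, z up. Its upper half drops into the taper, which centres it, until the flange lies on the rim: its knob's centre is then over the axis, 66 mm above the bench
- holder_blued: lower half of the dark blue (blued steel) holder, fixed to the bench: foot 84 mm across, body 56 mm across, flat rim 48 mm above the bench; tapered socket 37 mm wide at the mouth, 27 mm wide 18 mm down, stone pocket below. Origin on its axis at bench level, z up. Its upper half drops into the taper, which centres it, until the flange lies on the rim: its knob's centre is then over the axis, 70 mm above the bench
- cap_brass_knob (a point): upper half of the brass holder, 360 g: knob 28 mm across, 28 mm high (the point is its centre) on a flange 64 mm across, 8 mm thick; spigot below it 13.5 mm long, 52 mm wide tapering to 40 mm. At first in one of two wells 84 mm apart at the back of a wooden rack, flange on the rack's top (24 mm above the bench). Two jars stand 70 mm from a well's centre, the third 138 mm off
- cap_blued_knob (a point): upper half of the dark blue (blued steel) holder, 360 g: knob 28 mm across, 28 mm high (the point is its centre) on a flange 56 mm across, 8 mm thick; spigot below it 17.5 mm long, 35 mm wide tapering to 25 mm. At first in one of two wells 84 mm apart at the back of a wooden rack, flange on the rack's top (24 mm above the bench). Two jars stand 70 mm from a well's centre, the third 138 mm off
- jar_amber_center (a point): jar of amber glass with a black lid, 52 mm across, 110 mm tall, about 260 g; straight to 80 mm above its foot, then a shoulder to a 47 mm lid; the point is its centre, 55 mm above its foot. At first upright on one of three pale inlaid rings (62 mm wide, 84 mm apart) in a row along the front of the brown wooden rack, whose flat top is 24 mm above the bench
- jar_white_center (a point): jar of white plastic with a blue lid, 52 mm across, 110 mm tall, about 260 g; straight to 80 mm above its foot, then a shoulder to a 47 mm lid; the point is its centre, 55 mm above its foot. At first upright on one of three pale inlaid rings (62 mm wide, 84 mm apart) in a row along the front of the brown wooden rack, whose flat top is 24 mm above the bench
- jar_green_center (a point): jar of green glass with an orange lid, 52 mm across, 110 mm tall, about 260 g; straight to 80 mm above its foot, then a shoulder to a 47 mm lid; the point is its centre, 55 mm above its foot. At first upright on one of three pale inlaid rings (62 mm wide, 84 mm apart) in a row along the front of the brown wooden rack, whose flat top is 24 mm above the bench
- tray: white side tray fixed to the bench, 110 mm (its x) by 180 mm (its y), floor 3 mm above the bench, rim 10 mm high and 3 mm thick; origin at its centre at bench level, z up. Holds two jars side by side along its y

How it is judged:
On the way, in this order (a step that is already met when the one before it is completed fails the run):
1. the two jars nearest the wanted upper half stand upright on the tray, the third jar and the upper half still in place (((horizontal distance between stone_white_center and holder_brass below 0.01 m and distance of cap_brass_knob from where it was at the start of the episode below 0.012 m and ((x of jar_amber_center in the frame of tray between -0.045 and 0.045 m and y of jar_amber_center in the frame of tray between -0.08 and 0.08 m and height (world z) of jar_amber_center between 0.05 and 0.064 m and angle between jar_amber_center's own z axis and vertical below 0.12 rad) or (distance of jar_amber_center from where it was at the start of the episode below 0.015 m and horizontal distance between jar_amber_center and cap_brass_knob above 0.1 m)) and ((x of jar_white_center in the frame of tray between -0.045 and 0.045 m and y of jar_white_center in the frame of tray between -0.08 and 0.08 m and height (world z) of jar_white_center between 0.05 and 0.064 m and angle between jar_white_center's own z axis and vertical below 0.12 rad) or (distance of jar_white_center from where it was at the start of the episode below 0.015 m and horizontal distance between jar_white_center and cap_brass_knob above 0.1 m)) and ((x of jar_green_center in the frame of tray between -0.045 and 0.045 m and y of jar_green_center in the frame of tray between -0.08 and 0.08 m and height (world z) of jar_green_center between 0.05 and 0.064 m and angle between jar_green_center's own z axis and vertical below 0.12 rad) or (distance of jar_green_center from where it was at the start of the episode below 0.015 m and horizontal distance between jar_green_center and cap_brass_knob above 0.1 m)) and ((distance of jar_amber_center from where it was at the start of the episode below 0.015 m and horizontal distance between jar_amber_center and cap_brass_knob above 0.1 m) or (distance of jar_white_center from where it was at the start of the episode below 0.015 m and horizontal distance between jar_white_center and cap_brass_knob above 0.1 m) or (distance of jar_green_center from where it was at the start of the episode below 0.015 m and horizontal distance between jar_green_center and cap_brass_knob above 0.1 m))) or (horizontal distance between stone_white_center and holder_blued below 0.01 m and distance of cap_blued_knob from where it was at the start of the episode below 0.012 m and ((x of jar_amber_center in the frame of tray between -0.045 and 0.045 m and y of jar_amber_center in the frame of tray between -0.08 and 0.08 m and height (world z) of jar_amber_center between 0.05 and 0.064 m and angle between jar_amber_center's own z axis and vertical below 0.12 rad) or (distance of jar_amber_center from where it was at the start of the episode below 0.015 m and horizontal distance between jar_amber_center and cap_blued_knob above 0.1 m)) and ((x of jar_white_center in the frame of tray between -0.045 and 0.045 m and y of jar_white_center in the frame of tray between -0.08 and 0.08 m and height (world z) of jar_white_center between 0.05 and 0.064 m and angle between jar_white_center's own z axis and vertical below 0.12 rad) or (distance of jar_white_center from where it was at the start of the episode below 0.015 m and horizontal distance between jar_white_center and cap_blued_knob above 0.1 m)) and ((x of jar_green_center in the frame of tray between -0.045 and 0.045 m and y of jar_green_center in the frame of tray between -0.08 and 0.08 m and height (world z) of jar_green_center between 0.05 and 0.064 m and angle between jar_green_center's own z axis and vertical below 0.12 rad) or (distance of jar_green_center from where it was at the start of the episode below 0.015 m and horizontal distance between jar_green_center and cap_blued_knob above 0.1 m)) and ((distance of jar_amber_center from where it was at the start of the episode below 0.015 m and horizontal distance between jar_amber_center and cap_blued_knob above 0.1 m) or (distance of jar_white_center from where it was at the start of the episode below 0.015 m and horizontal distance between jar_white_center and cap_blued_knob above 0.1 m) or (distance of jar_green_center from where it was at the start of the episode below 0.015 m and horizontal distance between jar_green_center and cap_blued_knob above 0.1 m))))), for 0.2 s.
2. the upper half is seated fully home on the holder of its own metal, over the white stone, both jars still on the tray (((horizontal distance between stone_white_center and holder_brass below 0.01 m and horizontal distance between cap_brass_knob and holder_brass below 0.004 m and z of cap_brass_knob in the frame of holder_brass between 0.063 and 0.069 m and angle between cap_brass_knob's own z axis and vertical below 0.06 rad) or (horizontal distance between stone_white_center and holder_blued below 0.01 m and horizontal distance between cap_blued_knob and holder_blued below 0.004 m and z of cap_blued_knob in the frame of holder_blued between 0.067 and 0.073 m and angle between cap_blued_knob's own z axis and vertical below 0.06 rad)) and ((x of jar_amber_center in the frame of tray between -0.045 and 0.045 m and y of jar_amber_center in the frame of tray between -0.08 and 0.08 m and height (world z) of jar_amber_center between 0.05 and 0.064 m and angle between each of jar_amber_center, jar_white_center's own z axis and vertical below 0.12 rad and x of jar_white_center in the frame of tray between -0.045 and 0.045 m and y of jar_white_center in the frame of tray between -0.08 and 0.08 m and height (world z) of jar_white_center between 0.05 and 0.064 m) or (x of jar_white_center in the frame of tray between -0.045 and 0.045 m and y of jar_white_center in the frame of tray between -0.08 and 0.08 m and height (world z) of jar_white_center between 0.05 and 0.064 m and angle between each of jar_white_center, jar_green_center's own z axis and vertical below 0.12 rad and x of jar_green_center in the frame of tray between -0.045 and 0.045 m and y of jar_green_center in the frame of tray between -0.08 and 0.08 m and height (world z) of jar_green_center between 0.05 and 0.064 m) or (x of jar_amber_center in the frame of tray between -0.045 and 0.045 m and y of jar_amber_center in the frame of tray between -0.08 and 0.08 m and height (world z) of jar_amber_center between 0.05 and 0.064 m and angle between each of jar_amber_center, jar_green_center's own z axis and vertical below 0.12 rad and x of jar_green_center in the frame of tray between -0.045 and 0.045 m and y of jar_green_center in the frame of tray between -0.08 and 0.08 m and height (world z) of jar_green_center between 0.05 and 0.064 m))), for 0.3 s.
At the end, for the whole second after the job is handed in: the holder with the white stone is closed by its own upper half (centred within 4 mm, height within 3 mm of home, tilt under 0.06); all jars stand within 15 mm of where they began; the other upper half is within 15 mm of its start in its well; both stones lie in their pockets; all at rest (((horizontal distance between stone_white_center and holder_brass below 0.01 m and horizontal distance between cap_brass_knob and holder_brass below 0.004 m and z of cap_brass_knob in the frame of holder_brass between 0.063 and 0.069 m and angle between cap_brass_knob's own z axis and vertical below 0.06 rad and horizontal distance between stone_black_center and holder_blued below 0.01 m and height (world z) of each of stone_white_center, stone_black_center below 0.035 m and distance of cap_blued_knob from where it was at the start of the episode below 0.015 m and angle between cap_blued_knob's own z axis and vertical below 0.08 rad) or (horizontal distance between stone_white_center and holder_blued below 0.01 m and horizontal distance between cap_blued_knob and holder_blued below 0.004 m and z of cap_blued_knob in the frame of holder_blued between 0.067 and 0.073 m and angle between cap_blued_knob's own z axis and vertical below 0.06 rad and horizontal distance between stone_black_center and holder_brass below 0.01 m and height (world z) of each of stone_white_center, stone_black_center below 0.035 m and distance of cap_brass_knob from where it was at the start of the episode below 0.015 m and angle between cap_brass_knob's own z axis and vertical below 0.08 rad)) and distance of each of jar_amber_center, jar_white_center, jar_green_center from where it was at the start of the episode below 0.015 m and angle between each of jar_amber_center, jar_white_center, jar_green_center's own z axis and vertical below 0.1 rad and linear speed of each of jar_amber, jar_white, jar_green, cap_brass, cap_blued below 0.02 m/s); the robot touches nothing.
It fails at once if a jar is tipped over (angle between any of jar_amber_center, jar_white_center, jar_green_center's own z axis and vertical above 0.6 rad).
It fails at once if the other upper half is taken out of its well ((horizontal distance between stone_white_center and holder_brass below 0.01 m and distance of cap_blued_knob from where it was at the start of the episode above 0.03 m) or (horizontal distance between stone_white_center and holder_blued below 0.01 m and distance of cap_brass_knob from where it was at the start of the episode above 0.03 m)).
It also fails if it takes over 131 s, if anything falls off the work surface, if the arm or the gripper's body presses on something with over 40 N, if the wrist force passes 120 N, or if a joint passes its speed limit or range.

## Robot

A 6-joint arm with a two-finger parallel gripper is mounted at the origin on the work surface. World frame = base frame: x ahead of the robot, y to its left, z up, the work surface at z = 0. Lengths are in m, angles in rad, forces in N, time in s.
With the tool pointing down it reaches from about 0.35 to 0.775 m from the base axis. Payload 5.5 kg.
Tool frame: the origin (TCP) lies midway between the tips of the shut fingers; the grasp point (between the pads) lies 19 mm behind it; z points along the fingers, y is the direction in which the jaws open and shut (so a half turn about z gives the same grasp; the last joint's range is limited). The gripper opens to 85 mm and grips with 20 to 120 N. Pads are 22 mm wide; open, the fingers measure 114 mm over their backs; the gripper's body (76 mm by 85 mm) begins 54 mm behind the grasp point. The pads swing forward as they close: fully open they stand 13 mm farther back than shut.
Start: joints at [0.991, 0.313, 0.046, 1.304, 0, 1.431], TCP at [0.245, 0.52, 0.231] pointing down, gripper open.
Joint ranges: [-2.76, 2.76], [-0.86, 1.69], [-1.03, 1.26], [-2.2, 2.34], [-1.47, 1.5], [-3.14, 3.14]. Speed limits (rad/s): [2.57, 2.57, 3.14, 3.14, 3.14, 3.14].

## Interface

Orientations are given as a unit quaternion [w, x, y, z].
In Python, from workcell import env gives the robot as it stands.
- The arm moves only by the shell command python3 -m pendant 'ROWS' [FORCE]. ROWS is JSON, a list of rows, each a list of 3 entries, a list of its own where there are three numbers: the shift along the tool's x, y, z each as a share of 20 mm, from -1 to 1, then the turn about the tool's z as a share of 6 degrees, from -1 to 1, then the closure, from -1 (fully open) to 1 (shut). In form: [[[tx, ty, tz], turn, claw], ...]. A call has 1 to 12 rows; each row shifts and turns the commanded pose from where the row before left it, along the tool's axes as they then stand; what a row does not reach is not made up. A row lasts 1/8 s, in which the tool goes at most 62.5 mm and 10.7 degrees, less where a joint would pass 70% of its speed; a pose out of reach is approached as far as the arm can. A call with a number of a shift or a turn outside -1 to 1 is refused whole. A call with a gripper value outside its range is refused whole. The fingers move at their own pace and stop on an object; FORCE is the grip in N (left out, the last holds). Time passes only in rows, so rows that do not move let the fingers close. It gives the time, the measured TCP pose, the force and the opening at its end, in the units of the state.
- env.get_state(): the state, without advancing time (a new reading comes with each control period).
- env.read_camera(name): name is "scene" or "top" or "wrist"; returns a dict with "color" (400x640x3 uint8, blue, green, red), "mtx" (3x3 intrinsics, pixels), "view" (4x4, takes a point from world to camera coordinates). Camera axes: x right, y down, z forward; pixel columns grow to the right and rows downward; lengths in m; the calibration is good to about 2 mm. A picture is of the moment at which its call begins. There is no depth.
- env.hand_in(): hands the job in, once; it reports no verdict.
Trained networks look in the newest picture that a camera, given by its name, has taken for a name from the list of things; names that differ only in an ending like _2 or _b are one class to them, and where a whole thing is asked for, a point or a joint stands for the part that bears it (a point fixed in the world has none). Each returns a list of dicts, best first, with "p" (0 to 1); they miss things now and then, are a little off and sometimes report something else, mostly with a low value. They report only what shows in the picture. A call takes as long as a camera call.
- env.boxes_of(camera, thing): "location" ([column, row] in pixels, amid what is visible of it).
- env.cut_out(camera, thing): "region" (400x640 bool, what is visible of it) and "location" ([column, row] in pixels, amid what is visible of it).
The state is a dict: "clock": time; "joint_pos": joint angles; "qvel": joint speeds; "tau": joint torques, N m; "tcp_pos": TCP position; "orientation": TCP orientation; "wrist_force": force on the tool from outside, world axes, zero at the start; "ft_torque": the same for the moment, N m; "finger_gap": finger opening in m.
Only numpy, scipy, OpenCV 4.12 (cv2) and the standard library are available. Lean on these libraries where they do the work, as an engineer would, in place of code of your own. Each camera call takes 0.05 s, during which the arm holds its last target.

## Working session

There is one attempt and no reset: what is moved stays moved. The work goes in short steps, Python scripts to look and compute and a shell command to move; the robot and the scene stay as the last step left them, time stands still between calls to the robot, and variables do not carry over. Pictures are saved under pics/ and viewed, and the job is handed in when it is done.

```bash
ls; mkdir -p pics; cat > h.py <<'E'
from workcell import env
import numpy as np, cv2
def snap(cam,name):
    r=env.read_camera(cam); cv2.imwrite('pics/'+name+'.png',r['color']); return r
E
python3 - <<'E'
from h import *
print(env.get_state())
for c in ['scene','top','wrist']:
    r=snap(c,c+'0'); print(c,np.round(r['mtx'],1).tolist(),np.round(r['view'],4).tolist())
    for t in ['stone_white_center','stone_black_center','holder_brass','holder_blued','cap_brass_knob','cap_blued_knob','jar_amber_center','jar_white_center','jar_green_center','tray']:
        print(t,[(np.round(d['location']).tolist(),round(d['p'],2)) for d in env.boxes_of(c,t)][:3])
E
```

```text
pics
{'clock': 0.0, 'joint_pos': array([ 9.91391789e-01,  3.13983450e-01,  4.49852081e-02,  1.30361278e+00,
       -7.60353032e-05,  1.43120417e+00]), 'qvel': array([-5.10811097e-05, -1.83792242e-03,  4.18397606e-04, -3.22074214e-05,
       -1.55791862e-04,  7.12494430e-04]), 'tau': array([-5.33996317e-04, -4.80627072e+01,  2.98534495e+01,  1.93874975e-02,
       -1.55497387e-04, -9.81053148e-06]), 'tcp_pos': array([0.2445574 , 0.51982956, 0.23042107]), 'orientation': array([-2.83621925e-04,  2.18137950e-01,  9.75917522e-01, -8.62718969e-04]), 'wrist_force': array([-0.45478082, -0.41364703, -0.29841223]), 'ft_torque': array([-0.03704528, -0.0229284 ,  0.03868331]), 'finger_gap': 0.08532150867808262}
scene [[361.8, 0.0, 321.0], [0.0, 361.8, 199.6], [0.0, 0.0, 1.0]] [[0.4451, 0.8954, -0.0154, -0.2364], [0.7411, -0.3779, -0.5549, -0.3745], [-0.5026, 0.2355, -0.8318, 1.2978], [0.0, 0.0, 0.0, 1.0]]
stone_white_center []
stone_black_center []
holder_brass [([218.0, 220.0], 0.75)]
holder_blued [([308.0, 183.0], 0.74)]
cap_brass_knob [([309.0, 218.0], 0.73), ([333.0, 240.0], 0.57)]
cap_blued
[... 568 characters left out ...]
16.0, 256.0], 0.59)]
cap_brass_knob [([352.0, 184.0], 0.69), ([331.0, 163.0], 0.59)]
cap_blued_knob [([297.0, 163.0], 0.82)]
jar_amber_center [([351.0, 182.0], 0.82)]
jar_white_center [([270.0, 180.0], 0.73)]
jar_green_center [([313.0, 181.0], 0.93), ([198.0, 249.0], 0.43)]
tray [([199.0, 249.0], 0.61)]
wrist [[316.4, 0.0, 318.7], [0.0, 316.4, 197.6], [0.0, 0.0, 1.0]] [[0.4269, 0.9043, 0.0033, -0.5756], [0.854, -0.4043, 0.3274, -0.0412], [0.2974, -0.137, -0.9449, 0.3797], [0.0, 0.0, 0.0, 1.0]]
stone_white_center []
stone_black_center []
holder_brass []
holder_blued []
cap_brass_knob []
cap_blued_knob []
jar_amber_center []
jar_white_center []
jar_green_center []
tray [([252.0, 350.0], 0.79)]
```

View pics/top0.png

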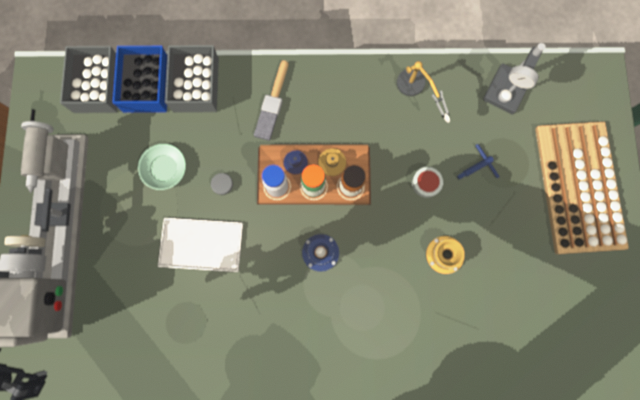

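View pics/scene0.png

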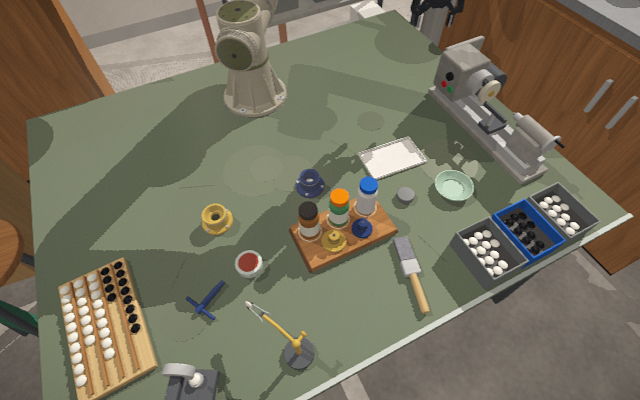

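View pics/wrist0.png

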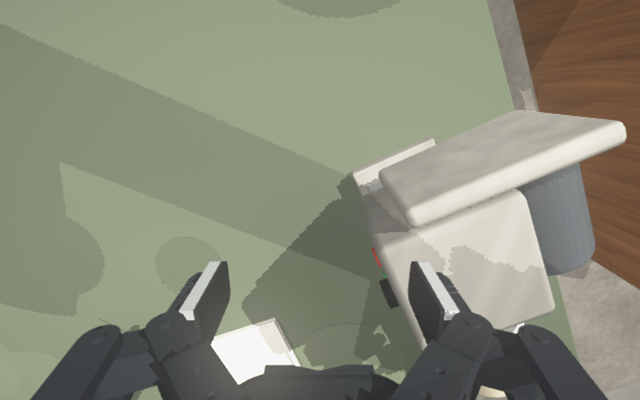

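```bash
python3 - <<'E'
import cv2,numpy as np
a=cv2.imread('pics/top0.png'); b=cv2.imread('pics/scene0.png')
A=cv2.resize(a[130:280,240:480],None,fx=3.3,fy=3.3,interpolation=cv2.INTER_CUBIC)[:495,:792]
cv2.imwrite('pics/topz.png',A)
B=cv2.resize(b[140:275,190:430],None,fx=3.3,fy=3.3,interpolation=cv2.INTER_CUBIC)
cv2.imwrite('pics/scz.png',B)
E
```

```text
(no output)
```

View pics/topz.png

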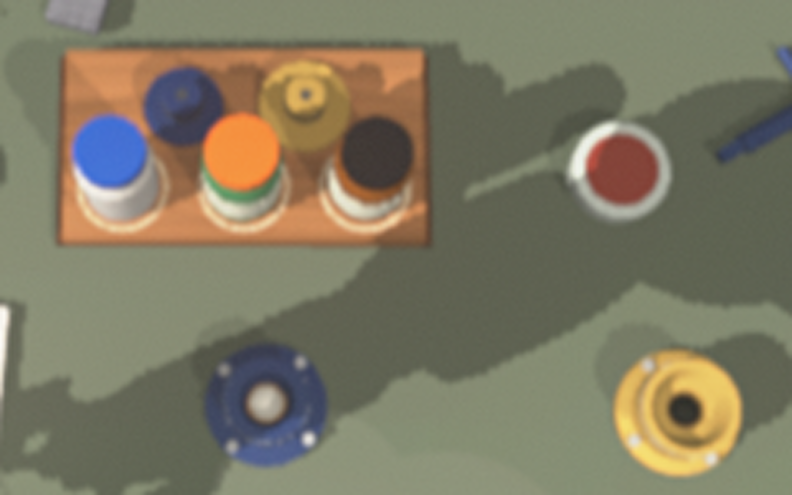

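View pics/scz.png

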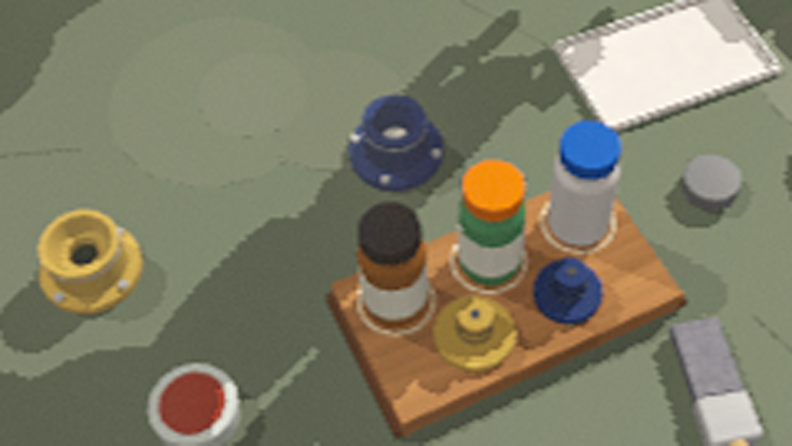

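```bash
cat >> h.py <<'E'
def ray(r,px):
    K,V=np.array(r['mtx']),np.array(r['view'])
    d=V[:3,:3].T@np.linalg.inv(K)@np.array([px[0],px[1],1.]); c=-V[:3,:3].T@V[:3,3]; return c,d
def atz(r,px,z):
    c,d=ray(r,px); return c+d*(z-c[2])/d[2]
def tri(l):
    A=np.zeros((3,3));b=np.zeros(3)
    for r,p in l:
        c,d=ray(r,p);d=d/np.linalg.norm(d);P=np.eye(3)-np.outer(d,d);A+=P;b+=P@c
    x=np.linalg.solve(A,b)
    return x,[round(1e3*np.linalg.norm(np.cross(x-ray(r,p)[0],ray(r,p)[1]/np.linalg.norm(ray(r,p)[1]))),1) for r,p in l]
def prj(r,x):
    K,V=np.array(r['mtx']),np.array(r['view']); q=K@(V[:3,:3]@np.array(x)+V[:3,3]); return q[:2]/q[2]
E
python3 - <<'E'
from h import *
T=env.read_camera('top');S=env.read_camera('scene')
t=lambda u,v:(240+(u+.5)/3.3-.5,130+(v+.5)/3.3-.5); s=lambda u,v:(190+(u+.5)/3.3-.5,140+(v+.5)/3.3-.5)
P={'wlid':((110,152),(590,142)),'glid':((241,152),(493,183)),'klid':((376,153),(389,228)),
'stone':((266,401),(395,132)),'bknob':((184,92),(571,268)),'yknob':((305,95),(476,314))}
for k,(a,b) in P.items():
    x,e=tri([(T,t(*a)),(S,s(*b))]); print(k,np.round(x,4),e)
print('lids@.134',[np.round(atz(T,t(*P[k][0]),.134),4)[:2] for k in ('wlid','glid','klid')],[np.round(atz(S,s(*P[k][1]),.134),4)[:2] for k in ('wlid','glid','klid')])
print('rack',[np.round(atz(T,t(*p),.024),4)[:2] for p in [(65,50),(425,50),(430,243),(62,243)]])
for c,r in(('top',T),('scene',S)):
    for th in ['tray','cap_blued_knob','holder_blued','jar_white_center','jar_green_center','jar_amber_center']:
        for d in env.cut_out(c,th)[:2]:
            m=d['region'].astype(np.uint8); cs,_=cv2.findContours(m,0,1); k=max(cs,key=cv2.contourArea)
            z={'tray':.01}.get(th,0)
            if th=='tray':
                bx=cv2.boxPoints(cv2.minAreaRect(k)); print(c,th,round(d['p'],2),[np.round(atz(r,p,.01),4)[:2] for p in bx], atz(r,bx.mean(0),.01)[:2])
            else:
                (cx,cy),ax,an=cv2.fitEllipse(k);print(c,th,round(d['p'],2),np.round([cx,cy,*ax,an],1),d['location'])
E
```

```text
wlid [0.6004 0.0996 0.1354] [np.float64(1.1), np.float64(1.1)]
glid [0.5998 0.0172 0.1344] [np.float64(0.6), np.float64(0.6)]
klid [ 0.5991 -0.0678  0.1318] [np.float64(0.2), np.float64(0.2)]
stone [0.4525 0.0017 0.0322] [np.float64(0.4), np.float64(0.4)]
bknob [0.6574 0.0562 0.0668] [np.float64(1.2), np.float64(1.2)]
yknob [ 0.6566 -0.0257  0.0596] [np.float64(0.8), np.float64(0.8)]
lids@.134 [array([0.6002, 0.0987]), array([0.5997, 0.0166]), array([ 0.5985, -0.0679])] [array([0.5999, 0.1013]), array([0.5997, 0.0178]), array([ 0.6004, -0.0681])]
rack [array([0.6996, 0.1406]), array([ 0.6979, -0.1123]), array([ 0.5604, -0.1121]), array([0.5619, 0.1404])]
top tray 0.68 [array([0.4208, 0.3656]), array([0.5349, 0.3639]), array([0.5209, 0.1775]), array([0.4073, 0.1828])] [0.47039841 0.27234616]
top cap_blued_knob 0.66 [295.5 162.8  21.3  22.5  33.5] [294.9, 161.6]
top holder_blued 0.77 [320.1 252.6  36.2  36.9 171.2] [317.0, 259.5]
top jar_white_center 0.64 [274.6 180.6  23.6  32.7 158.4] [272.3, 180.7]
top jar_white_center 0.24 [295.5 161.9  22.9  24.   51.6] [295.9, 162.1]
top jar_green_center 0.81 [313.1 180.8  23.3  31.6 175.8] [312.4, 180.8]
scene tray 0.61 [array([0.4089, 0.1835]), array([0.4213, 0.3957]), array([0.5411, 0.3509]), array([0.5252, 0.1526])] [0.47577523 0.26821714]
scene cap_blued_knob 0.63 [361.3 227.8  18.8  19.6  98.7] [358.3, 228.3]
scene holder_blued 0.59 [309.2 183.3  27.2  28.3 179.7] [307.3, 185.5]
scene jar_white_center 0.57 [366.3 194.7  20.1  40.1   9.4] [365.9, 193.9]
scene jar_green_center 0.96 [338.2 206.5  20.5  38.2   3.4] [340.0, 205.9]
scene jar_amber_center 0.62 [308.1 219.3  20.7  37.3 175. ] [305.4, 218.0]
scene jar_amber_center 0.17 [391.2 157.1  33.7  68.   75.9] [391.6, 156.2]
```

```bash
python3 -m pendant '[[[-0.45,-0.9,-0.5],0,-1],[[-0.45,-0.9,-0.5],0,-1],[[-0.45,-0.9,0],0,-1],[[-0.45,-0.9,0],0,-1],[[-0.45,-0.9,0],0,-1],[[-0.45,-0.9,0],0,-1],[[-0.45,-0.9,0],0,-1],[[-0.45,-0.9,0],0,-1]]' 60
python3 -m pendant '[[[0,0,0],1,-1],[[0,0,0],1,-1],[[0,0,0],1,-1],[[0,0,0],1,-1],[[0,0,0],1,-1],[[0,0,0],1,-1],[[0,0,0],1,-1],[[0,0,0],1,-1],[[0,0,0],1,-1],[[0,0,0],1,-1],[[0,0,0],0.8,-1],[[0,0,0],0,-1]]'
python3 - <<'E'
from h import *
from scipy.spatial.transform import Rotation as R
q=env.get_state()['orientation'];print(R.from_quat(q,scalar_first=True).as_matrix().round(3))
E
```

```text
clock: 3.35
tcp_pos: [0.2487, 0.3581, 0.2516]
orientation: [0.0, 0.218, 0.976, 0.0]
wrist_force: [0.8, -0.3, 0.2]
finger_gap: 0.0854
clock: 4.85
tcp_pos: [0.2487, 0.3588, 0.2514]
orientation: [-0.0, 0.707, 0.707, 0.0]
wrist_force: [-0.2, -0.2, -0.5]
finger_gap: 0.0858
[[-0.001  1.     0.   ]
 [ 1.     0.001  0.   ]
 [ 0.     0.    -1.   ]]
```

```bash
python3 -m pendant '[[[-1,1,0],0,-1],[[-1,1,0],0,-1],[[-1,1,0],0,-1],[[-1,1,0],0,-1],[[-1,1,0],0,-1],[[-1,1,0],0,-1],[[-1,1,0],0,-1],[[-1,1,0],0,-1],[[-1,1,0],0,-1],[[-1,1,0],0,-1],[[-1,1,0],0,-1],[[-1,1,0],0,-1]]'
python3 -m pendant '[[[-0.65,0.92,0],0,-1],[[-0.65,0.92,0],0,-1],[[-0.65,0.92,0],0,-1],[[-0.65,0.92,0],0,-1],[[-0.65,0.92,0],0,-1],[[-0.65,0.92,0],0,-1],[[0,0,0],0,-1],[[0,0,0],0,-1]]'
python3 - <<'E'
from h import *
r=snap('wrist','w1'); np.savez('w1.npz',mtx=r['mtx'],view=r['view'])
for t in ['jar_white_center','jar_green_center','jar_amber_center','cap_blued_knob']:
    for d in env.cut_out('wrist',t)[:2]:
        print(t,round(d['p'],2),np.round(d['location'],1),d['region'].sum())
E
```

```text
clock: 6.35
tcp_pos: [0.4891, 0.1183, 0.2514]
orientation: [-0.0, 0.707, 0.708, 0.0]
wrist_force: [0.8, 0.5, 0.7]
finger_gap: 0.0854
clock: 7.35
tcp_pos: [0.5986, 0.0416, 0.2511]
orientation: [-0.0, 0.707, 0.707, -0.0]
wrist_force: [0.2, 0.8, 0.2]
finger_gap: 0.0854
jar_white_center 0.85 [326.5 119.4] 2918
jar_amber_center 0.88 [320.3 277.5] 3216
cap_blued_knob 0.79 [367.3 149.5] 1862
```

View pics/w1.png

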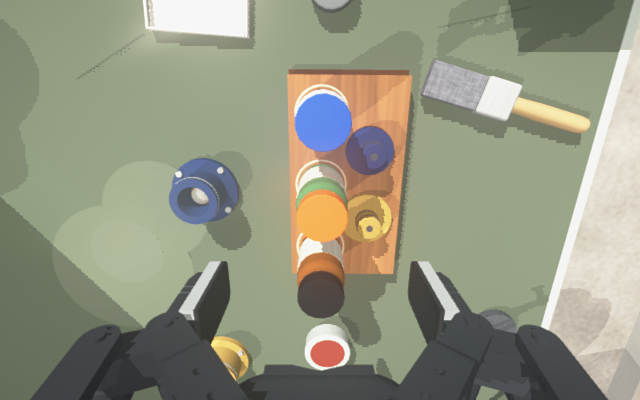

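```bash
python3 - <<'E'
from h import *
r=np.load('w1.npz'); a=cv2.imread('pics/w1.png')
c=np.hstack([cv2.resize(a[150:230,160:245],None,fx=5,fy=5,interpolation=3),cv2.resize(a[120:200,335:405],None,fx=5,fy=5,interpolation=3)]);cv2.imwrite('pics/w1z.png',c)
hsv=cv2.cvtColor(a,cv2.COLOR_BGR2HSV)
for n,lo,hi in(('blue',(105,170,120),(125,255,255)),('orange',(5,200,150),(20,255,255))):
    m=cv2.inRange(hsv,lo,hi); k=max(cv2.findContours(m,0,1)[0],key=cv2.contourArea); (x,y),ax,_=cv2.fitEllipse(k); print(n,x,y,ax,atz(r,(x,y),.132))
print('tray',[np.round(atz(r,p,.01)[:2],4) for p in [(145,27),(248,37)]])
print('knob',atz(r,(374,155),.060),'stone',atz(r,(200,197),.0285),'rim',atz(r,(194,196),.048))
E
```

```text
Traceback (most recent call last):
ValueError: max() iterable argument is empty
```

View pics/w1z.png

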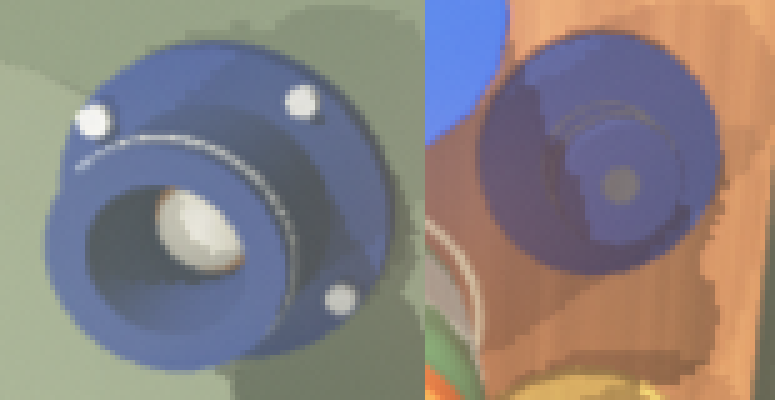

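```bash
python3 - <<'E'
from h import *
r=np.load('w1.npz'); 
for n,p,z in [('white',(323,122),.134),('green',(322,216),.134),('black',(320.5,295),.134),('rim',(193.6,200.8),.048),('mouth',(193.2,201.8),.048),('knob',(374.2,156.6),.06),('tray',(145,27),.01),('tray',(248,37),.01)]:
    print(n,np.round(atz(r,p,z),4))
T=env.read_camera('top'); S=env.read_camera('scene')
t=lambda u,v:(240+(u+.5)/3.3-.5,130+(v+.5)/3.3-.5); s=lambda u,v:(190+(u+.5)/3.3-.5,140+(v+.5)/3.3-.5)
print('knob',tri([(r,(374.2,156.6)),(T,t(183,90)),(S,s(571,268))]),'lidw',tri([(r,(323,122)),(T,t(110,152)),(S,s(590,142))]),tri([(r,(322,216)),(T,t(241,152)),(S,s(493,183))]))
E
```

```text
white [0.6018 0.1007 0.134 ]
green [0.6013 0.0193 0.134 ]
black [ 0.6    -0.0635  0.134 ]
rim [0.4531 0.0031 0.048 ]
mouth [0.4525 0.0019 0.048 ]
knob [0.6576 0.0574 0.06  ]
tray [0.4103 0.1893 0.01  ]
tray [0.5211 0.1795 0.01  ]
knob (array([0.65753293, 0.05732586, 0.06572461]), [np.float64(1.5), np.float64(1.8), np.float64(0.4)]) lidw (array([0.60085602, 0.10002683, 0.13503505]), [np.float64(1.2), np.float64(1.7), np.float64(0.8)]) (array([0.60023009, 0.01780023, 0.13314046]), [np.float64(1.5), np.float64(1.2), np.float64(0.9)])
```

```bash
python3 -m pendant '[[[0.98,0.04,0],0,-1],[[0.98,0.04,0],0,-1],[[0.97,0.04,0],0,-1],[[0,0,1],0,-1],[[0,0,1],0,-1],[[0,0,1],0,-1],[[0,0,1],0,-1],[[0,0,1],0,-1],[[0,0,0],0,-1]]'
python3 -m pendant '[[[0,0,1],0,-1],[[0,0,1],0,-1],[[0,0,1],0,-1],[[0,0,0.9],0,-1],[[0,0,0],0,-1],[[0,0,0],0,-1]]'
python3 - <<'E'
from h import *
snap('wrist','w2');snap('scene','s2')
E
```

```text
clock: 8.82
tcp_pos: [0.6001, 0.1011, 0.1496]
orientation: [-0.001, 0.707, 0.708, -0.001]
wrist_force: [-0.5, -0.2, -0.3]
finger_gap: 0.0856
clock: 9.57
tcp_pos: [0.6023, 0.1004, 0.0746]
orientation: [0.001, 0.707, 0.707, 0.001]
wrist_force: [-0.5, -0.2, 0.3]
finger_gap: 0.0852
```

View pics/w2.png

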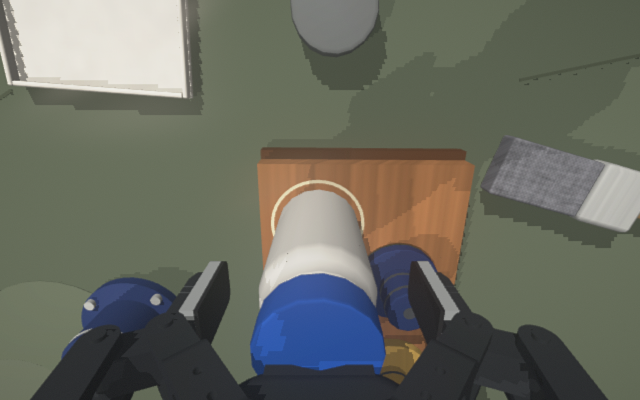

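View pics/s2.png

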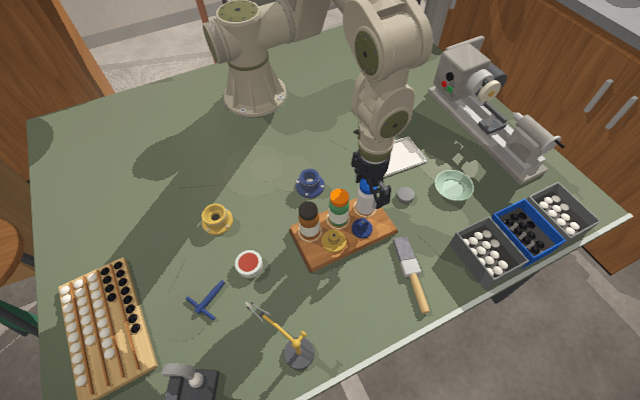

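```bash
python3 -m pendant '[[[0,0,0],0,1],[[0,0,0],0,1],[[0,0,0],0,1],[[0,0,0],0,1],[[0,0,0],0,1],[[0,0,0],0,1],[[0,0,0],0,1],[[0,0,0],0,1]]' 60
python3 -m pendant '[[[0,0,-0.5],0,1],[[0,0,-1],0,1],[[0,0,-1],0,1],[[0,0,-1],0,1],[[0,0,-1],0,1]]'
```

```text
clock: 10.68
tcp_pos: [0.6021, 0.1, 0.0742]
orientation: [0.001, 0.707, 0.707, 0.001]
wrist_force: [0.4, -0.5, 6.2]
finger_gap: 0.05
clock: 11.3
tcp_pos: [0.6007, 0.0999, 0.1634]
orientation: [-0.001, 0.707, 0.707, -0.001]
wrist_force: [0.9, -0.8, -2.8]
finger_gap: 0.0499
```

```bash
python3 -m pendant '[[[0.98,-0.57,0],0,1],[[0.98,-0.57,0],0,1],[[0.98,-0.57,0],0,1],[[0.98,-0.57,0],0,1],[[0.98,-0.57,0],0,1],[[0.98,-0.57,0],0,1],[[0.98,-0.57,0],0,1],[[0.98,-0.57,0],0,1],[[0.98,-0.57,0],0,1],[[0.98,-0.57,0],0,1],[[0.98,-0.57,0],0,1],[[0,0,0],0,1]]'
python3 -m pendant '[[[0,0,1],0,1],[[0,0,1],0,1],[[0,0,1],0,1],[[0,0,0],0,1]]'
python3 - <<'E'
from h import *
snap('wrist','w3')
r=snap('top','t3')
E
```

```text
clock: 12.8
tcp_pos: [0.4746, 0.3173, 0.1633]
orientation: [-0.0, 0.706, 0.708, -0.0]
wrist_force: [0.4, -0.8, -3.0]
finger_gap: 0.05
clock: 13.3
tcp_pos: [0.4748, 0.3147, 0.1017]
orientation: [-0.0, 0.707, 0.707, -0.002]
wrist_force: [0.3, -0.4, -2.3]
finger_gap: 0.0502
```

View pics/w3.png

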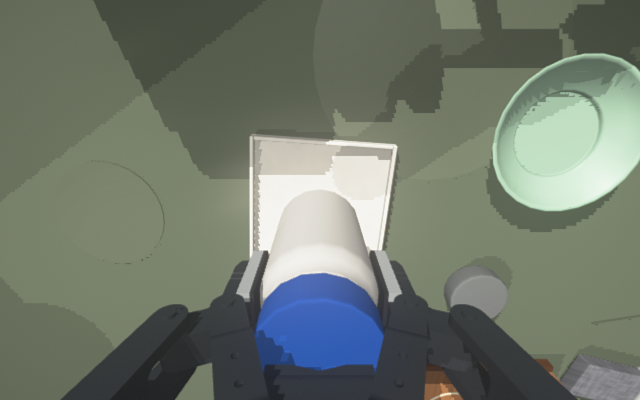

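View pics/t3.png

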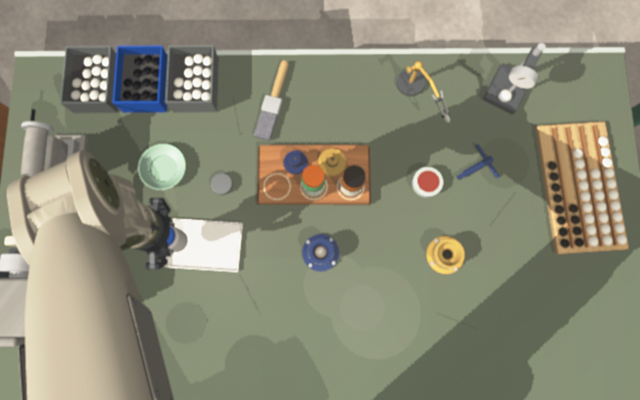

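```bash
python3 -m pendant '[[[0,0,1],0,1],[[0,0,0.9],0,1],[[0,0,0.4],0,1],[[0,0,0.15],0,1],[[0,0,0],0,1],[[0,0,0],0,1]]'
```

```text
clock: 14.15
tcp_pos: [0.4766, 0.3158, 0.0551]
orientation: [0.0, 0.707, 0.707, 0.001]
wrist_force: [0.4, 0.5, -2.2]
finger_gap: 0.0503
```

```bash
python3 -m pendant '[[[0,0,0.08],0,1],[[0,0,0],0,1],[[0,0,0],0,1]]'; python3 -m pendant '[[[0,0,0.06],0,1],[[0,0,0],0,1],[[0,0,0],0,1]]'
```

```text
clock: 14.52
tcp_pos: [0.4766, 0.3158, 0.0532]
orientation: [0.0, 0.707, 0.707, 0.001]
wrist_force: [1.5, 0.6, -1.1]
finger_gap: 0.0502
clock: 14.9
tcp_pos: [0.4766, 0.3159, 0.0532]
orientation: [0.0, 0.707, 0.707, 0.001]
wrist_force: [-2.0, -1.4, 9.1]
finger_gap: 0.0501
```

```bash
python3 -m pendant '[[[0,0,0],0,-1],[[0,0,0],0,-1],[[0,0,0],0,-1],[[0,0,0],0,-1],[[0,0,0],0,-1],[[0,0,0],0,-1]]'; python3 -m pendant '[[[0,0,-1],0,-1],[[0,0,-1],0,-1],[[0,0,-1],0,-1],[[0,0,-1],0,-1],[[0,0,-1],0,-1],[[0,0,-1],0,-1],[[0,0,-1],0,-1]]'
python3 -m pendant '[[[-0.99,0.415,0],0,-1],[[-0.99,0.415,0],0,-1],[[-0.99,0.415,0],0,-1],[[-0.99,0.415,0],0,-1],[[-0.99,0.415,0],0,-1],[[-0.99,0.415,0],0,-1],[[-0.99,0.415,0],0,-1],[[-0.99,0.415,0],0,-1],[[-0.99,0.415,0],0,-1],[[-0.99,0.415,0],0,-1]]'
python3 -m pendant '[[[-0.99,0.415,0],0,-1],[[-0.99,0.415,0],0,-1],[[-0.99,0.415,0],0,-1],[[-0.99,0.415,0],0,-1],[[-0.99,0.415,0],0,-1],[[0,0,0],0,-1],[[0,0,0],0,-1]]'
python3 - <<'E'
from h import *
snap('wrist','w4')
r=snap('scene','s4')
E
```

```text
clock: 15.65
tcp_pos: [0.476, 0.3155, 0.0514]
orientation: [-0.0, 0.707, 0.707, -0.0]
wrist_force: [0.7, -0.4, 0.3]
finger_gap: 0.0853
clock: 16.52
tcp_pos: [0.476, 0.3155, 0.1922]
orientation: [-0.0, 0.707, 0.707, 0.0]
wrist_force: [0.9, 0.7, -0.2]
finger_gap: 0.0851
clock: 17.77
tcp_pos: [0.5596, 0.1164, 0.1915]
orientation: [0.0, 0.707, 0.707, 0.0]
wrist_force: [-0.1, 0.6, -0.1]
finger_gap: 0.0856
clock: 18.65
tcp_pos: [0.6004, 0.0186, 0.1914]
orientation: [-0.0, 0.707, 0.707, -0.0]
wrist_force: [0.3, 0.6, 0.2]
finger_gap: 0.0852
```

View pics/w4.png

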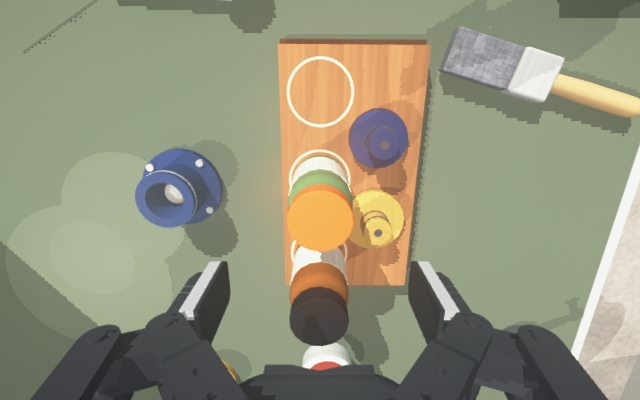

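View pics/s4.png

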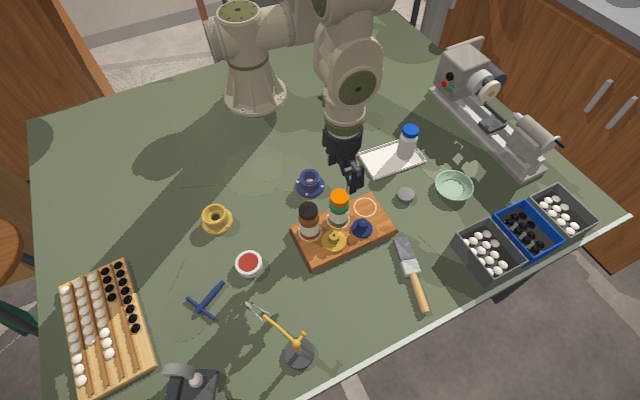

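```bash
python3 - <<'E'
from h import *
r=env.read_camera('wrist'); a=r['color']; cv2.imwrite('pics/w5z.png',cv2.resize(a[40:260,270:440],None,fx=2.7,fy=2.7,interpolation=3))
print('ring',atz(r,(320.5,91.5),.024),'green',atz(r,(320,218),.134),'black',atz(r,(319,318),.134),'knob',atz(r,(384.5,145.5),.06))
print(prj(r,(.601,.1,.024)))
E
```

```text
ring [0.60183358 0.10107078 0.024     ] green [0.60102917 0.01980014 0.134     ] black [ 0.60034061 -0.06347769  0.134     ] knob [0.6572286  0.05690601 0.06      ]
[319.60278882  92.71362824]
```

View pics/w5z.png

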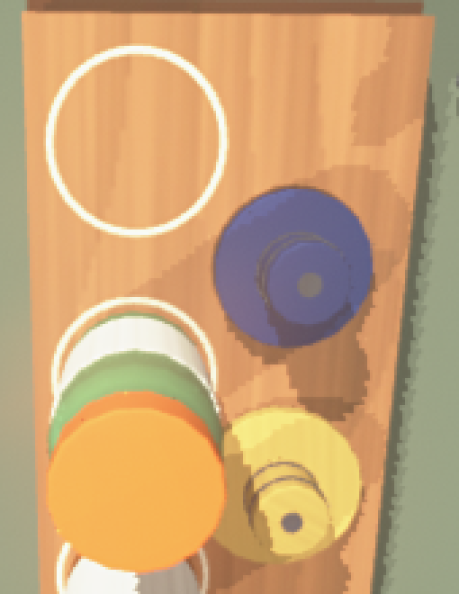

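```bash
python3 -m pendant '[[[0,0,1],0,-1],[[0,0,1],0,-1],[[0,0,1],0,-1],[[0,0,1],0,-1],[[0,0,1],0,-1],[[0,0,0.8],0,-1],[[0,0,0],0,-1],[[0,0,0],0,-1]]'
```

```text
clock: 19.8
tcp_pos: [0.6011, 0.0187, 0.0762]
orientation: [0.0, 0.707, 0.707, 0.0]
wrist_force: [0.2, 0.6, 0.9]
finger_gap: 0.0854
```

```bash
python3 -m pendant '[[[0,0,0],0,1],[[0,0,0],0,1],[[0,0,0],0,1],[[0,0,0],0,1],[[0,0,0],0,1],[[0,0,0],0,1],[[0,0,0],0,1],[[0,0,0],0,1]]' 60
python3 -m pendant '[[[0,0,-0.5],0,1],[[0,0,-1],0,1],[[0,0,-1],0,1],[[0,0,-1],0,1],[[0,0,-1],0,1]]'
python3 -m pendant '[[[0.965,-0.6,0],0,1],[[0.965,-0.6,0],0,1],[[0.965,-0.6,0],0,1],[[0.965,-0.6,0],0,1],[[0.965,-0.6,0],0,1],[[0.965,-0.6,0],0,1],[[0.965,-0.6,0],0,1],[[0.965,-0.6,0],0,1],[[0.965,-0.6,0],0,1],[[0.965,-0.6,0],0,1],[[0.965,-0.6,0],0,1],[[0,0,0],0,1]]'
python3 -m pendant '[[[0,0,1],0,1],[[0,0,1],0,1],[[0,0,1],0,1],[[0,0,0],0,1]]'
python3 - <<'E'
from h import *
snap('wrist','w6')
E
```

```text
clock: 20.8
tcp_pos: [0.6015, 0.0184, 0.0767]
orientation: [0.001, 0.707, 0.707, 0.001]
wrist_force: [-0.9, 0.2, 5.1]
finger_gap: 0.05
clock: 21.42
tcp_pos: [0.5999, 0.0186, 0.1658]
orientation: [-0.001, 0.707, 0.707, -0.0]
wrist_force: [0.2, 0.3, -2.9]
finger_gap: 0.0505
clock: 22.92
tcp_pos: [0.4673, 0.2324, 0.1656]
orientation: [-0.0, 0.706, 0.708, 0.0]
wrist_force: [1.0, 0.4, -3.0]
finger_gap: 0.0501
clock: 23.42
tcp_pos: [0.4674, 0.2302, 0.1041]
orientation: [-0.001, 0.707, 0.707, -0.002]
wrist_force: [0.5, -0.2, -2.4]
finger_gap: 0.0502
```

View pics/w6.png

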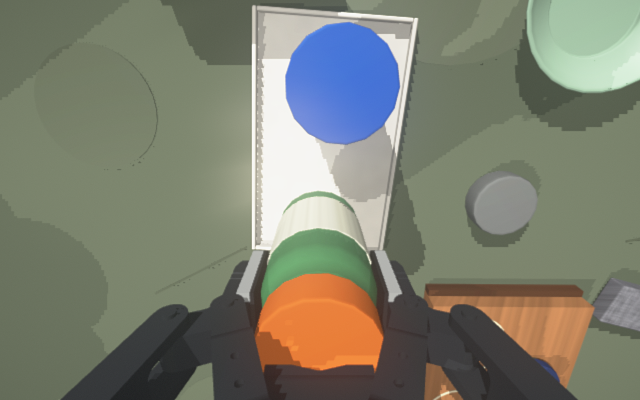

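```bash
python3 -m pendant '[[[0,0,1],0,1],[[0,0,0.9],0,1],[[0,0,0.45],0,1],[[0,0,0],0,1],[[0,0,0],0,1]]'; python3 -m pendant '[[[0,0,0.1],0,1],[[0,0,0],0,1],[[0,0,0],0,1]]'
```

```text
clock: 24.1
tcp_pos: [0.4693, 0.2311, 0.0594]
orientation: [0.0, 0.707, 0.707, 0.001]
wrist_force: [1.1, 2.0, -3.1]
finger_gap: 0.0504
clock: 24.48
tcp_pos: [0.4687, 0.2309, 0.0567]
orientation: [0.0, 0.707, 0.707, 0.0]
wrist_force: [-0.0, 0.4, -2.4]
finger_gap: 0.0503
```

```bash
python3 -m pendant '[[[0,0,0.08],0,1],[[0,0,0],0,1],[[0,0,0],0,1]]'; python3 -m pendant '[[[0,0,0.03],0,1],[[0,0,0],0,1],[[0,0,0],0,1]]'
```

```text
clock: 24.85
tcp_pos: [0.4688, 0.231, 0.0557]
orientation: [0.0, 0.707, 0.707, 0.0]
wrist_force: [-2.5, -0.7, 6.2]
finger_gap: 0.05
clock: 25.22
tcp_pos: [0.4689, 0.231, 0.0557]
orientation: [0.0, 0.707, 0.707, 0.001]
wrist_force: [-3.5, -0.9, 10.7]
finger_gap: 0.0505
```

```bash
python3 -m pendant '[[[0,0,0],0,-1],[[0,0,0],0,-1],[[0,0,0],0,-1],[[0,0,0],0,-1],[[0,0,0],0,-1],[[0,0,0],0,-1]]'; python3 -m pendant '[[[0,0,-1],0,-1],[[0,0,-1],0,-1],[[0,0,-1],0,-1],[[0,0,-1],0,-1],[[0,0,-1],0,-1],[[0,0,-1],0,-1],[[0,0,-1],0,-1]]'
python3 -m pendant '[[[-0.865,0.94,0],0,-1],[[-0.865,0.94,0],0,-1],[[-0.865,0.94,0],0,-1],[[-0.865,0.94,0],0,-1],[[-0.865,0.94,0],0,-1],[[-0.865,0.94,0],0,-1],[[-0.865,0.94,0],0,-1],[[-0.865,0.94,0],0,-1],[[-0.865,0.94,0],0,-1],[[-0.865,0.94,0],0,-1],[[0,0,0],0,-1],[[0,0,0],0,-1]]'
python3 - <<'E'
from h import *
snap('top','t7')
r=snap('wrist','w7');np.savez('w7.npz',mtx=r['mtx'],view=r['view']); print(env.get_state()['tcp_pos'])
cv2.imwrite('pics/w7z.png',cv2.resize(r['color'][150:300,270:430],None,fx=4,fy=4,interpolation=3))
for d in env.cut_out('wrist','cap_blued_knob')[:2]:
    k=max(cv2.findContours(d['region'].astype(np.uint8),0,1)[0],key=cv2.contourArea);print(d['p'],cv2.fitEllipse(k))
E
```

```text
clock: 25.98
tcp_pos: [0.4686, 0.2309, 0.0543]
orientation: [-0.0, 0.707, 0.707, 0.0]
wrist_force: [0.6, -0.5, 0.5]
finger_gap: 0.0851
clock: 26.85
tcp_pos: [0.4685, 0.2308, 0.195]
orientation: [-0.0, 0.707, 0.707, 0.0]
wrist_force: [0.2, 0.6, -0.3]
finger_gap: 0.0855
clock: 28.35
tcp_pos: [0.6563, 0.0578, 0.1939]
orientation: [-0.001, 0.707, 0.707, -0.0]
wrist_force: [-0.5, -0.6, -0.5]
finger_gap: 0.0853
[0.65606979 0.05837718 0.194321  ]
0.83 ((319.79443359375, 177.1807403564453), (53.51604080200195, 54.14875793457031), 106.07363891601562)
```

View pics/w7.png

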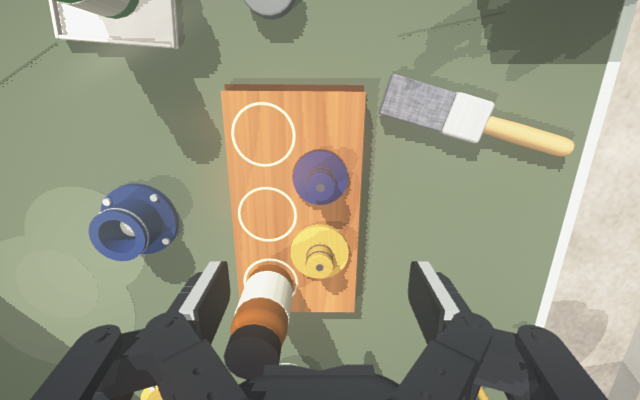

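View pics/w7z.png

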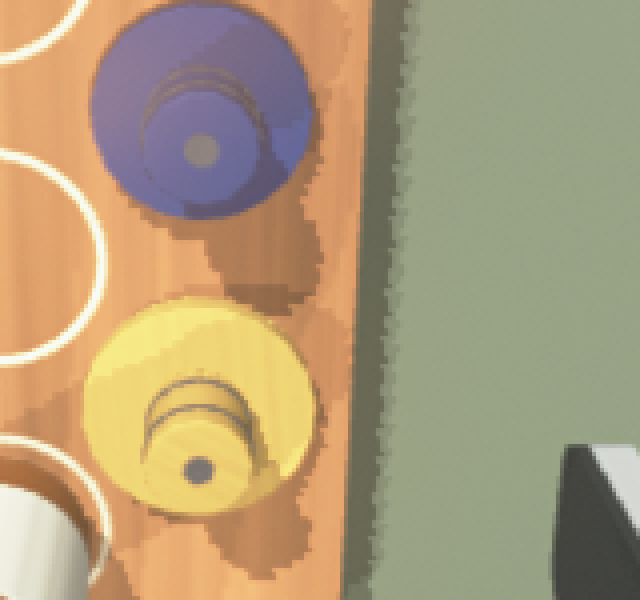

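View pics/t7.png

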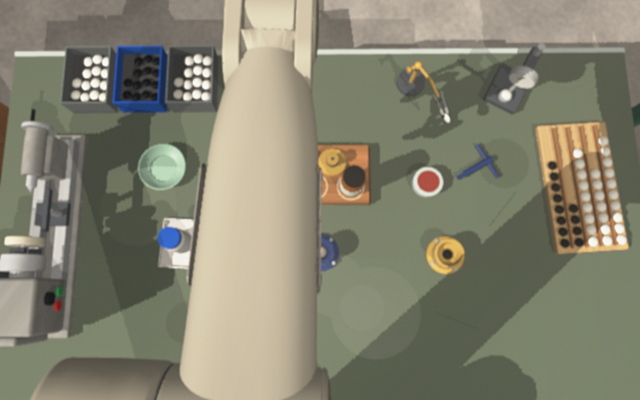

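```bash
python3 - <<'E'
from h import *
r=np.load('w7.npz'); w=np.load('w1.npz')
print('knob',atz(r,(320.1,187.4),.06),'flange',atz(r,(319.8,177.2),.031))
print('knob tri',tri([(r,(320.1,187.4)),(w,(374.2,156.1))]))
print('rings',atz(r,(263,134),.024),atz(r,(267,214),.024))
print('holder rim',atz(r,(118,233.5),.048))
E
```

```text
knob [0.65714946 0.05707428 0.06      ] flange [0.65695179 0.05881021 0.031     ]
knob tri (array([0.65700513, 0.05849797, 0.06386057]), [np.float64(0.3), np.float64(0.3)])
rings [0.60139525 0.10065362 0.024     ] [0.60076077 0.01640103 0.024     ]
holder rim [0.45407329 0.00505048 0.048     ]
```

```bash
python3 -m pendant '[[[0,0.04,1],0,-1],[[0,0,1],0,-1],[[0,0,1],0,-1],[[0,0,1],0,-1],[[0,0,1],0,-1],[[0,0,1],0,-1],[[0,0,0.95],0,-1],[[0,0,0],0,-1],[[0,0,0],0,-1]]'
python3 -m pendant '[[[0,0,0.5],0,-1],[[0,0,0.4],0,-1],[[0,0,0.05],0,-1],[[0,0,0],0,-1]]'
python3 - <<'E'
from h import *
r=snap('wrist','w8')
E
```

```text
clock: 29.62
tcp_pos: [0.6577, 0.0583, 0.0563]
orientation: [0.0, 0.707, 0.707, 0.0]
wrist_force: [0.8, -0.5, 0.8]
finger_gap: 0.0855
clock: 30.12
tcp_pos: [0.6573, 0.0578, 0.0361]
orientation: [-0.0, 0.707, 0.707, -0.0]
wrist_force: [-0.5, -0.7, 0.5]
finger_gap: 0.085
```

View pics/w8.png

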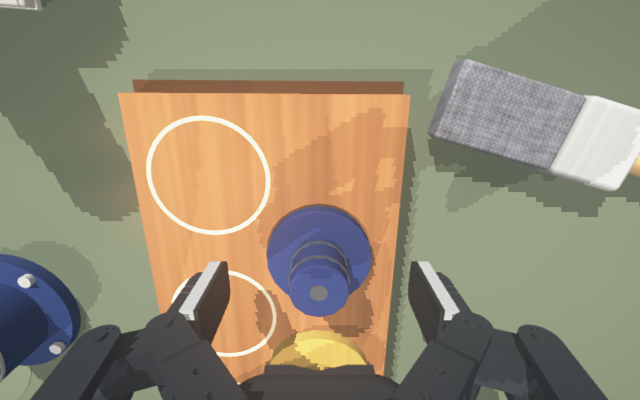

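```bash
python3 -m pendant '[[[0,0,0],0,1],[[0,0,0],0,1],[[0,0,0],0,1],[[0,0,0],0,1],[[0,0,0],0,1],[[0,0,0],0,1],[[0,0,0],0,1],[[0,0,0],0,1],[[0,0,0],0,1],[[0,0,0],0,1]]' 60
python3 - <<'E'
from h import *
r=snap('wrist','w9')
E
```

```text
clock: 31.42
tcp_pos: [0.6577, 0.0579, 0.0366]
orientation: [0.0, 0.707, 0.707, 0.0]
wrist_force: [0.4, 0.1, 6.1]
finger_gap: 0.0264
```

View pics/w9.png

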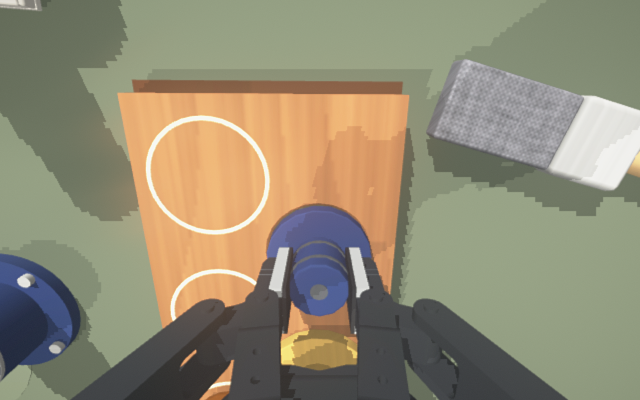

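```bash
python3 -m pendant '[[[0,0,-0.3],0,1],[[0,0,-0.7],0,1],[[0,0,-1],0,1],[[0,0,-1],0,1],[[0,0,-1],0,1],[[0,0,-1],0,1],[[0,0,-1],0,1],[[0,0,-1],0,1]]' 
python3 -m pendant '[[[-0.252,-0.93,0],0,1],[[-0.252,-0.93,0],0,1],[[-0.252,-0.93,0],0,1],[[-0.252,-0.93,0],0,1],[[-0.252,-0.93,0],0,1],[[-0.252,-0.93,0],0,1],[[-0.252,-0.93,0],0,1],[[-0.252,-0.93,0],0,1],[[-0.252,-0.93,0],0,1],[[-0.252,-0.93,0],0,1],[[-0.252,-0.93,0],0,1],[[0,0,0],0,1]]'
python3 -m pendant '[[[0,0,0],0,1],[[0,0,0],0,1]]'
python3 - <<'E'
from h import *
r=snap('wrist','w10');np.savez('w10.npz',mtx=r['mtx'],view=r['view'],tcp=env.get_state()['tcp_pos']); print(env.get_state()['tcp_pos'])
cv2.imwrite('pics/w10z.png',cv2.resize(r['color'][130:330,240:400],None,fx=3,fy=3,interpolation=3))
E
```

```text
clock: 32.48
tcp_pos: [0.6569, 0.0579, 0.1771]
orientation: [-0.0, 0.707, 0.707, -0.0]
wrist_force: [0.2, 0.4, -3.3]
finger_gap: 0.0263
clock: 33.98
tcp_pos: [0.4514, 0.0024, 0.1767]
orientation: [-0.0, 0.707, 0.707, -0.0]
wrist_force: [0.3, 0.1, -3.0]
finger_gap: 0.026
clock: 34.22
tcp_pos: [0.4535, 0.0025, 0.1765]
orientation: [0.0, 0.707, 0.707, 0.0]
wrist_force: [0.3, 0.6, -3.6]
finger_gap: 0.0264
[0.45340216 0.00249303 0.17633727]
```

View pics/w10.png

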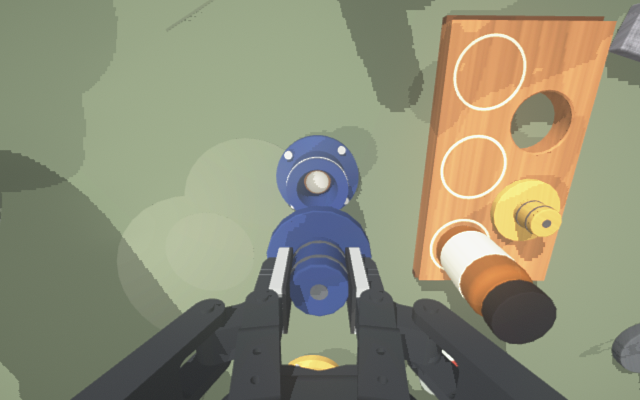

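View pics/w10z.png

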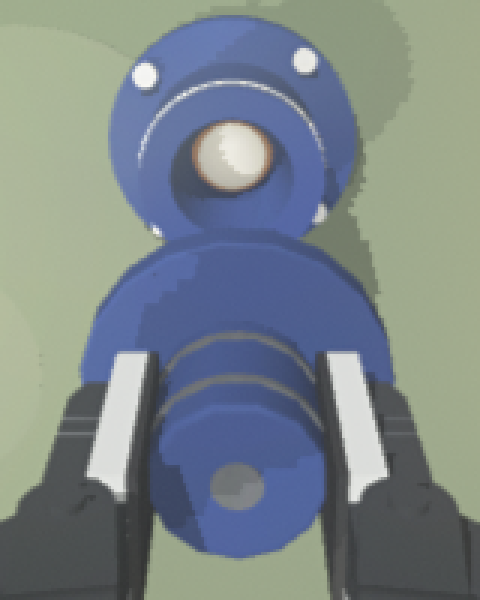

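```bash
python3 - <<'E'
from h import *
r=np.load('w10.npz'); print(r['tcp'])
print('stone',atz(r,(317.4,182),.0287),'rim',atz(r,(317.1,190.5),.048))
print('knob',atz(r,(318.7,291.5),r['tcp'][2]+.0234))
x0=np.array([.4535,.0025])
th=np.linspace(0,2*np.pi,60)
a=cv2.imread('pics/w10.png')
b=cv2.resize(a[120:330,240:400],None,fx=3,fy=3,interpolation=3)
def circ(c,rad,z,col):
    for t in th:
        p=prj(r,(c[0]+rad*np.cos(t),c[1]+rad*np.sin(t),z)); q=((p+.5-[240,120])*3-.5); cv2.circle(b,tuple(np.int32(np.round(q)).tolist()),1,col,-1)
circ(x0,.042,.008,(0,255,0)); circ(x0,.028,.048,(0,0,255)); circ(x0,.0185,.048,(0,255,255)); circ(x0,.011,.024,(255,0,255))
t=r['tcp']; circ(t[:2],.028,t[2]-.0366+.032,(0,255,0)); circ(t[:2],.014,t[2]+.0234,(0,0,255))
cv2.imwrite('pics/w10o.png',b)
E
```

```text
[0.45340216 0.00249303 0.17633727]
stone [0.45226195 0.00256483 0.0287    ] rim [4.52045296e-01 2.07321762e-04 4.80000000e-02]
knob [0.45335677 0.00148239 0.19973727]
```

View pics/w10o.png

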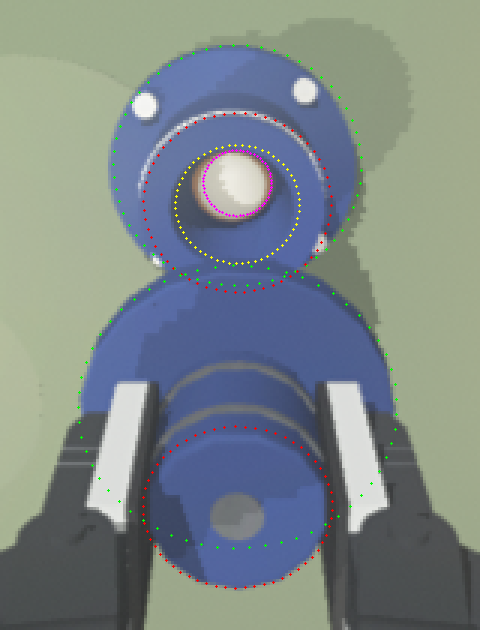

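```bash
python3 -m pendant '[[[-0.02,-0.06,1],0,1],[[0,0,1],0,1],[[0,0,1],0,1],[[0,0,1],0,1],[[0,0,0.5],0,1],[[0,0,0],0,1],[[0,0,0],0,1]]' 
python3 -m pendant '[[[0,0,0.3],0,1],[[0,0,0.3],0,1],[[0,0,0.3],0,1],[[0,0,0],0,1],[[0,0,0],0,1]]'
python3 - <<'E'
from h import *
r=snap('wrist','w11');snap('scene','s11')
E
```

```text
clock: 35.15
tcp_pos: [0.4523, 0.0019, 0.0869]
orientation: [0.0, 0.707, 0.707, 0.0]
wrist_force: [0.2, -0.2, -4.0]
finger_gap: 0.0261
clock: 35.78
tcp_pos: [0.4516, 0.002, 0.0683]
orientation: [-0.0, 0.707, 0.707, 0.0]
wrist_force: [-0.1, -0.1, -3.7]
finger_gap: 0.0263
```

View pics/w11.png

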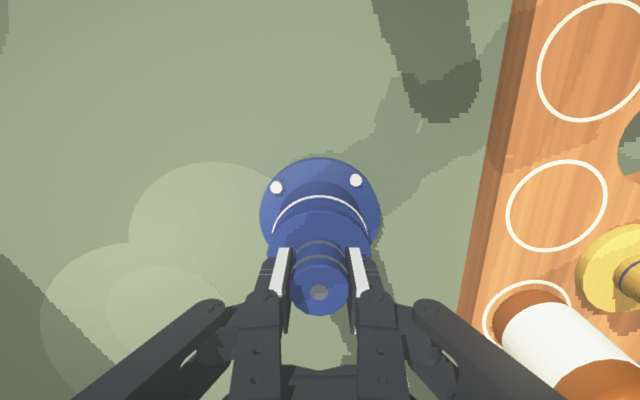

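```bash
python3 -m pendant '[[[0,0,0.15],0,1],[[0,0,0.1],0,1],[[0,0,0.1],0,1],[[0,0,0],0,1],[[0,0,0],0,1]]' 
python3 -m pendant '[[[0,0,0.05],0,1],[[0,0,0],0,1],[[0,0,0],0,1]]'
```

```text
clock: 36.5
tcp_pos: [0.4516, 0.002, 0.0613]
orientation: [-0.0, 0.707, 0.707, 0.0]
wrist_force: [1.1, 0.2, -4.1]
finger_gap: 0.026
clock: 36.88
tcp_pos: [0.4518, 0.002, 0.0607]
orientation: [0.0, 0.707, 0.707, 0.0]
wrist_force: [-1.0, 0.5, 5.0]
finger_gap: 0.0261
```

```bash
python3 -m pendant '[[[0,0,0.03],0,1],[[0,0,0],0,1]]'; python3 -m pendant '[[[0,0,0],0,-1],[[0,0,0],0,-1],[[0,0,0],0,-1],[[0,0,0],0,-1],[[0,0,0],0,-1],[[0,0,0],0,-1],[[0,0,0],0,-1]]' 
python3 - <<'E'
from h import *
r=snap('wrist','w12')
E
```

```text
clock: 37.12
tcp_pos: [0.4518, 0.002, 0.0607]
orientation: [0.0, 0.707, 0.707, 0.0]
wrist_force: [-3.6, 1.1, 10.4]
finger_gap: 0.026
clock: 38.0
tcp_pos: [0.4516, 0.002, 0.0597]
orientation: [-0.0, 0.707, 0.707, 0.0]
wrist_force: [0.1, -0.6, 0.8]
finger_gap: 0.0856
```

View pics/w12.png

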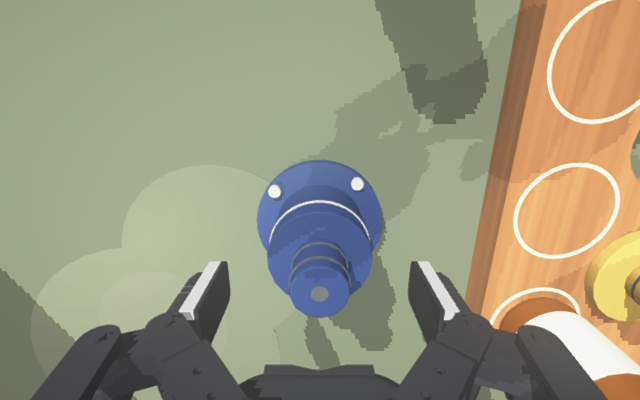

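```bash
python3 -m pendant '[[[0,0,-0.5],0,-1],[[0,0,-1],0,-1],[[0,0,-1],0,-1],[[0,0,-1],0,-1],[[0,0,-1],0,-1],[[0,0,-1],0,-1],[[0,0,-1],0,-1],[[0,0,-0.3],0,-1],[[0,0,0],0,-1]]' 
python3 - <<'E'
from h import *
r=snap('wrist','w13');s=snap('scene','s13')
print(env.get_state()['tcp_pos'])
b=cv2.resize(r['color'][130:330,240:400],None,fx=3,fy=3,interpolation=3); x0=(.4520,.002)
th=np.linspace(0,2*np.pi,60)
def circ(c,rad,z,col):
    for t in th:
        p=prj(r,(c[0]+rad*np.cos(t),c[1]+rad*np.sin(t),z)); q=((p+.5-[240,130])*3-.5); cv2.circle(b,tuple(np.int32(np.round(q)).tolist()),1,col,-1)
circ(x0,.042,.008,(0,255,0));circ(x0,.028,.056,(0,255,255));circ(x0,.014,.084,(0,0,255))
c=cv2.resize(s['color'][140:240,260:400],None,fx=3,fy=3,interpolation=3)
b[300:600,:][:, :0]
cv2.imwrite('pics/w13o.png',b);cv2.imwrite('pics/s13z.png',cv2.resize(s['color'][90:240,260:440],None,fx=4,fy=4,interpolation=3))
E
```

```text
clock: 39.17
tcp_pos: [0.4518, 0.002, 0.196]
orientation: [0.0, 0.707, 0.707, 0.0]
wrist_force: [0.0, -0.6, 0.5]
finger_gap: 0.0856
[0.45115986 0.00211865 0.19507029]
```

View pics/w13o.png

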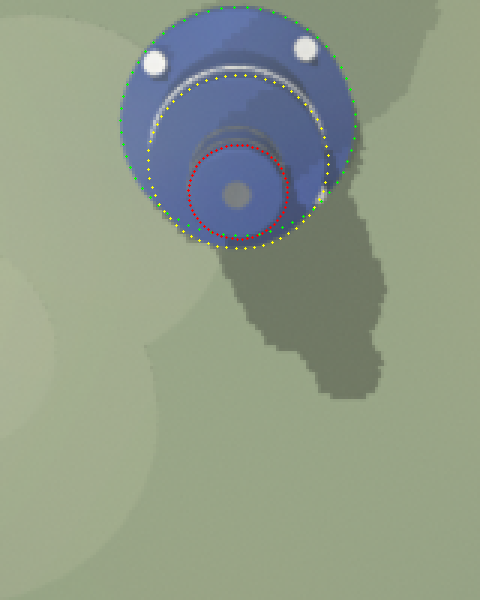

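View pics/s13z.png

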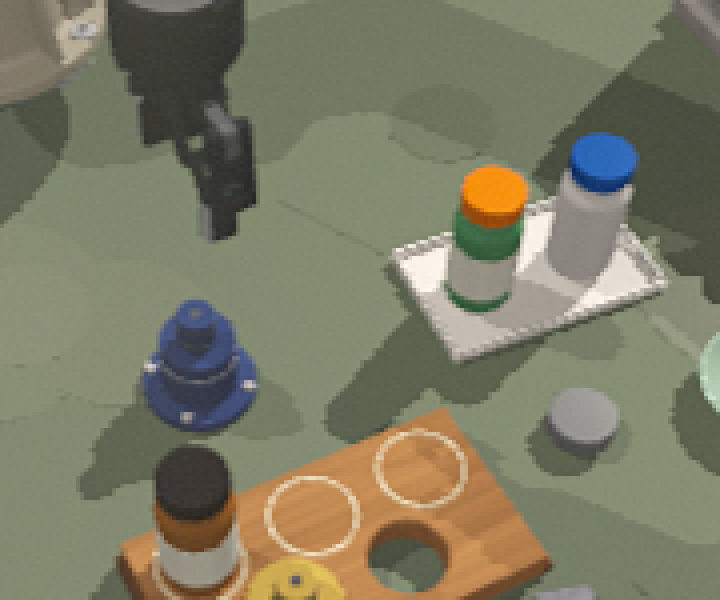

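```bash
python3 -m pendant '[[[0.955,0.07,0],0,-1],[[0.955,0.07,0],0,-1],[[0.955,0.07,0],0,-1],[[0.955,0.07,0],0,-1],[[0.955,0.07,0],0,-1],[[0.955,0.07,0],0,-1],[[0.955,0.07,0],0,-1],[[0.955,0.07,0],0,-1],[[0.955,0.07,0],0,-1],[[0.955,0.07,0],0,-1],[[0.955,0.07,0],0,-1],[[0.955,0.07,0],0,-1]]'
python3 -m pendant '[[[0,0,0],0,-1],[[0,0,0],0,-1],[[0,0,0],0,-1]]'
python3 - <<'E'
from h import *
r=snap('wrist','w14');print(env.get_state()['tcp_pos'])
E
```

```text
clock: 40.78
tcp_pos: [0.4684, 0.2323, 0.1955]
orientation: [-0.0, 0.707, 0.707, -0.0]
wrist_force: [0.7, -0.9, -0.3]
finger_gap: 0.0852
clock: 41.15
tcp_pos: [0.4684, 0.2308, 0.1957]
orientation: [0.0, 0.707, 0.707, -0.0]
wrist_force: [0.3, 0.3, 0.4]
finger_gap: 0.0854
[0.46838946 0.2307697  0.19576948]
```

View pics/w14.png

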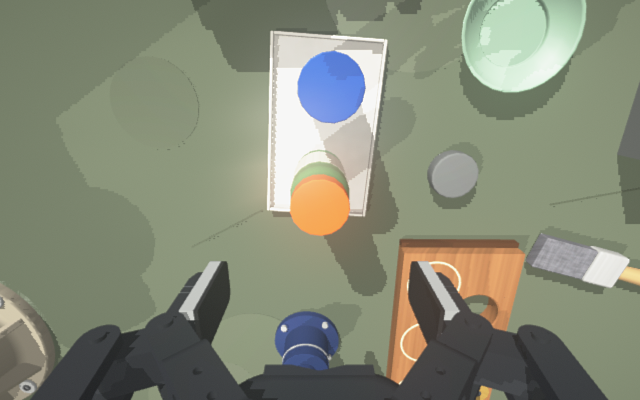

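```bash
python3 -m pendant '[[[0,0.01,1],0,-1],[[0,0,1],0,-1],[[0,0,1],0,-1],[[0,0,1],0,-1],[[0,0,1],0,-1],[[0,0,1],0,-1],[[0,0,1],0,-1],[[0,0,0],0,-1],[[0,0,0],0,-1]]'
python3 -m pendant '[[[0,0,0],0,1],[[0,0,0],0,1],[[0,0,0],0,1],[[0,0,0],0,1],[[0,0,0],0,1],[[0,0,0],0,1],[[0,0,0],0,1],[[0,0,0],0,1]]' 60
python3 -m pendant '[[[0,0,-0.5],0,1],[[0,0,-1],0,1],[[0,0,-1],0,1],[[0,0,-1],0,1],[[0,0,-1],0,1],[[0,0,-0.5],0,1]]'
python3 -m pendant '[[[-0.965,0.604,0],0,1],[[-0.965,0.604,0],0,1],[[-0.965,0.604,0],0,1],[[-0.965,0.604,0],0,1],[[-0.965,0.604,0],0,1],[[-0.965,0.604,0],0,1],[[-0.965,0.604,0],0,1],[[-0.965,0.604,0],0,1],[[-0.965,0.604,0],0,1],[[-0.965,0.604,0],0,1],[[-0.965,0.604,0],0,1],[[0,0,0],0,1]]'
python3 -m pendant '[[[0,0,0],0,1],[[0,0,0],0,1]]'
python3 - <<'E'
from h import *
r=snap('wrist','w15');print(env.get_state()['tcp_pos'])
E
```

```text
clock: 42.32
tcp_pos: [0.469, 0.2311, 0.0564]
orientation: [0.0, 0.707, 0.707, 0.0]
wrist_force: [-0.4, 0.2, 0.8]
finger_gap: 0.0854
clock: 43.32
tcp_pos: [0.4691, 0.2315, 0.057]
orientation: [0.0, 0.707, 0.707, 0.001]
wrist_force: [-1.9, -1.3, 6.9]
finger_gap: 0.0498
clock: 44.08
tcp_pos: [0.4689, 0.2314, 0.157]
orientation: [0.0, 0.707, 0.707, 0.001]
wrist_force: [0.0, 0.0, -3.5]
finger_gap: 0.0502
clock: 45.58
tcp_pos: [0.6027, 0.017, 0.1555]
orientation: [0.0, 0.708, 0.706, 0.0]
wrist_force: [-0.4, 0.7, -2.7]
finger_gap: 0.05
clock: 45.82
tcp_pos: [0.6011, 0.0195, 0.1557]
orientation: [-0.0, 0.707, 0.707, -0.0]
wrist_force: [-0.3, 0.1, -2.5]
finger_gap: 0.0503
[0.60111637 0.01959246 0.15575968]
```

View pics/w15.png

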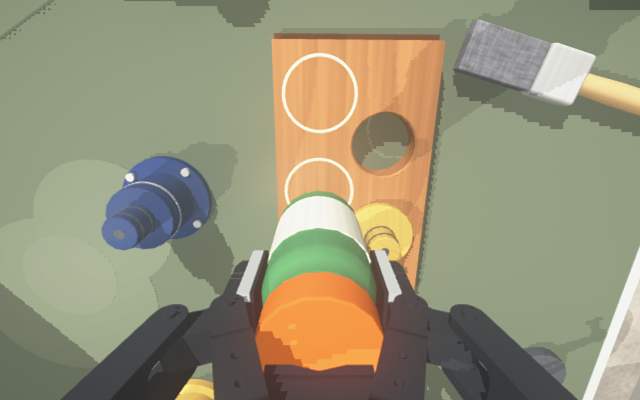

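```bash
python3 -m pendant '[[[-0.05,0,1],0,1],[[0,0,1],0,1],[[0,0,1],0,1],[[0,0,0.65],0,1],[[0,0,0],0,1],[[0,0,0],0,1]]'
python3 -m pendant '[[[0,0,0.12],0,1],[[0,0,0.08],0,1],[[0,0,0],0,1],[[0,0,0],0,1]]'
```

```text
clock: 46.62
tcp_pos: [0.602, 0.018, 0.0835]
orientation: [0.0, 0.707, 0.707, 0.0]
wrist_force: [-0.8, 0.1, -2.7]
finger_gap: 0.0502
clock: 47.12
tcp_pos: [0.6015, 0.0179, 0.0788]
orientation: [0.0, 0.707, 0.707, 0.0]
wrist_force: [0.1, 0.4, -2.7]
finger_gap: 0.0504
```

```bash
python3 -m pendant '[[[0,0,0.08],0,1],[[0,0,0],0,1],[[0,0,0],0,1]]'
python3 -m pendant '[[[0,0,0.05],0,1],[[0,0,0],0,1],[[0,0,0],0,1]]'
```

```text
clock: 47.5
tcp_pos: [0.6017, 0.0179, 0.078]
orientation: [0.0, 0.707, 0.707, 0.0]
wrist_force: [-2.4, -0.5, 5.6]
finger_gap: 0.0501
clock: 47.88
tcp_pos: [0.6017, 0.0179, 0.078]
orientation: [0.001, 0.707, 0.707, 0.0]
wrist_force: [-4.4, 0.0, 11.3]
finger_gap: 0.05
```

```bash
python3 -m pendant '[[[0,0,0],0,-1],[[0,0,0],0,-1],[[0,0,0],0,-1],[[0,0,0],0,-1],[[0,0,0],0,-1],[[0,0,0],0,-1]]'
python3 -m pendant '[[[0,0,-0.7],0,-1],[[0,0,-1],0,-1],[[0,0,-1],0,-1],[[0,0,-1],0,-1],[[0,0,-1],0,-1],[[0,0,-1],0,-1],[[0,0,0],0,-1]]'
python3 -m pendant '[[[0.99,-0.415,0],0,-1],[[0.99,-0.415,0],0,-1],[[0.99,-0.415,0],0,-1],[[0.99,-0.415,0],0,-1],[[0.99,-0.415,0],0,-1],[[0.99,-0.415,0],0,-1],[[0.99,-0.415,0],0,-1],[[0.99,-0.415,0],0,-1],[[0.99,-0.415,0],0,-1],[[0.99,-0.415,0],0,-1]]'
python3 -m pendant '[[[0.99,-0.415,0],0,-1],[[0.99,-0.415,0],0,-1],[[0.99,-0.415,0],0,-1],[[0.99,-0.415,0],0,-1],[[0.99,-0.415,0],0,-1],[[0,0,0],0,-1],[[0,0,0],0,-1],[[0,0,0],0,-1]]'
python3 - <<'E'
from h import *
r=snap('wrist','w16');print(env.get_state()['tcp_pos']); snap('scene','s16')
E
```

```text
clock: 48.62
tcp_pos: [0.6015, 0.0179, 0.076]
orientation: [-0.0, 0.707, 0.707, 0.0]
wrist_force: [-0.0, 0.7, -0.1]
finger_gap: 0.0856
clock: 49.5
tcp_pos: [0.6029, 0.0178, 0.1929]
orientation: [0.002, 0.707, 0.707, 0.002]
wrist_force: [0.6, 0.2, 0.3]
finger_gap: 0.0856
clock: 50.75
tcp_pos: [0.5179, 0.2172, 0.1901]
orientation: [-0.0, 0.707, 0.707, 0.0]
wrist_force: [0.4, -0.2, 0.0]
finger_gap: 0.0855
clock: 51.75
tcp_pos: [0.4772, 0.3144, 0.1901]
orientation: [0.0, 0.707, 0.707, -0.0]
wrist_force: [0.7, -0.2, 0.6]
finger_gap: 0.0852
[0.47723652 0.31437116 0.19009327]
```

View pics/w16.png

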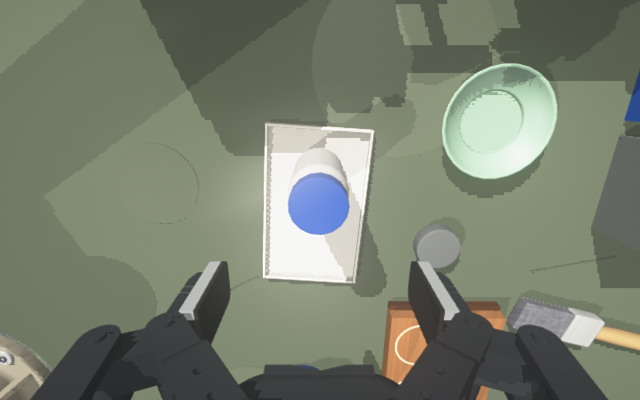

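View pics/s16.png

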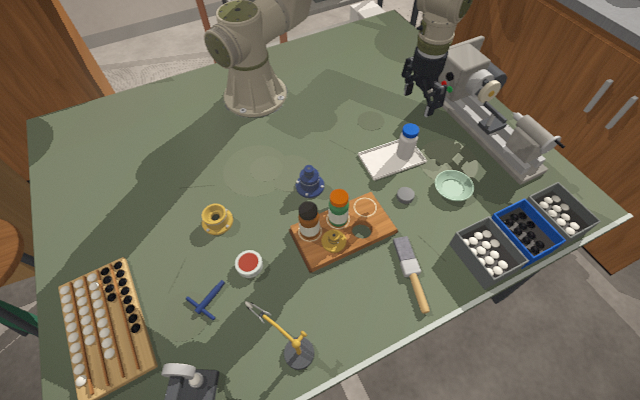

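```bash
python3 -m pendant '[[[0.07,-0.03,1],0,-1],[[0,0,1],0,-1],[[0,0,1],0,-1],[[0,0,1],0,-1],[[0,0,1],0,-1],[[0,0,1],0,-1],[[0,0,0.82],0,-1],[[0,0,0],0,-1],[[0,0,0],0,-1]]'
python3 -m pendant '[[[0,0,0],0,1],[[0,0,0],0,1],[[0,0,0],0,1],[[0,0,0],0,1],[[0,0,0],0,1],[[0,0,0],0,1],[[0,0,0],0,1],[[0,0,0],0,1]]' 60
python3 -m pendant '[[[0,0,-0.5],0,1],[[0,0,-1],0,1],[[0,0,-1],0,1],[[0,0,-1],0,1],[[0,0,-1],0,1],[[0,0,-0.5],0,1]]'
python3 -m pendant '[[[-0.98,0.57,0],0,1],[[-0.98,0.57,0],0,1],[[-0.98,0.57,0],0,1],[[-0.98,0.57,0],0,1],[[-0.98,0.57,0],0,1],[[-0.98,0.57,0],0,1],[[-0.98,0.57,0],0,1],[[-0.98,0.57,0],0,1],[[-0.98,0.57,0],0,1],[[-0.98,0.57,0],0,1],[[-0.98,0.57,0],0,1],[[0,0,0],0,1]]'
python3 -m pendant '[[[0,0,0],0,1],[[0,0,0],0,1]]'
python3 - <<'E'
from h import *
r=snap('wrist','w17');print(env.get_state()['tcp_pos'])
E
```

```text
clock: 52.98
tcp_pos: [0.4768, 0.3164, 0.0543]
orientation: [0.0, 0.707, 0.707, 0.0]
wrist_force: [0.9, -0.4, -0.3]
finger_gap: 0.0856
clock: 53.98
tcp_pos: [0.477, 0.3168, 0.0548]
orientation: [0.0, 0.707, 0.707, 0.001]
wrist_force: [-1.2, -1.1, 6.2]
finger_gap: 0.05
clock: 54.72
tcp_pos: [0.4765, 0.3164, 0.1547]
orientation: [0.0, 0.707, 0.707, 0.0]
wrist_force: [-0.1, 0.5, -2.9]
finger_gap: 0.0501
clock: 56.22
tcp_pos: [0.603, 0.0988, 0.1536]
orientation: [0.0, 0.708, 0.706, 0.0]
wrist_force: [-0.7, -0.1, -2.8]
finger_gap: 0.0499
clock: 56.48
tcp_pos: [0.6014, 0.1013, 0.1537]
orientation: [-0.0, 0.707, 0.707, -0.0]
wrist_force: [0.9, 0.6, -3.3]
finger_gap: 0.0504
[0.6014134  0.10136542 0.15373234]
```

View pics/w17.png

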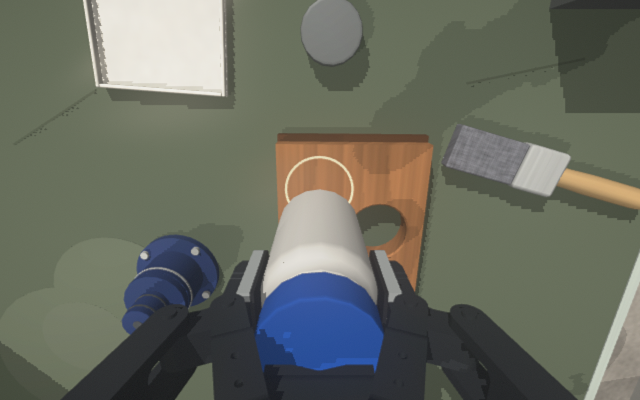

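```bash
python3 -m pendant '[[[-0.02,0,1],0,1],[[0,0,1],0,1],[[0,0,1],0,1],[[0,0,0.65],0,1],[[0,0,0],0,1],[[0,0,0],0,1]]'
python3 -m pendant '[[[0,0,0.12],0,1],[[0,0,0.08],0,1],[[0,0,0],0,1],[[0,0,0],0,1]]'
python3 -m pendant '[[[0,0,0.06],0,1],[[0,0,0],0,1],[[0,0,0],0,1]]'
```

```text
clock: 57.28
tcp_pos: [0.6023, 0.1005, 0.0815]
orientation: [0.0, 0.707, 0.707, 0.0]
wrist_force: [-0.2, -0.0, -2.5]
finger_gap: 0.0502
clock: 57.78
tcp_pos: [0.6018, 0.1003, 0.0768]
orientation: [0.0, 0.707, 0.707, 0.0]
wrist_force: [0.4, -0.3, -3.4]
finger_gap: 0.0498
clock: 58.15
tcp_pos: [0.6019, 0.1003, 0.0759]
orientation: [0.0, 0.707, 0.707, 0.0]
wrist_force: [-0.9, -0.1, 0.6]
finger_gap: 0.05
```

Touching down at the predicted height; press lightly, release, rise, and move clear.

```bash
python3 -m pendant '[[[0,0,0.04],0,1],[[0,0,0],0,1],[[0,0,0],0,1]]'
python3 -m pendant '[[[0,0,0],0,-1],[[0,0,0],0,-1],[[0,0,0],0,-1],[[0,0,0],0,-1],[[0,0,0],0,-1],[[0,0,0],0,-1]]'
python3 -m pendant '[[[0,0,-0.7],0,-1],[[0,0,-1],0,-1],[[0,0,-1],0,-1],[[0,0,-1],0,-1],[[0,0,-1],0,-1],[[0,0,-1],0,-1],[[0,0,-1],0,-1],[[0,0,-1],0,-1],[[0,0,0],0,-1]]'
python3 -m pendant '[[[1,-1,0],0,-1],[[1,-1,0],0,-1],[[1,-1,0],0,-1],[[1,-1,0],0,-1],[[1,-1,0],0,-1],[[1,-1,0],0,-1],[[1,-1,0],0,-1],[[1,-1,0],0,-1],[[1,-1,0],0,-1],[[1,-1,0],0,-1],[[0,0,0],0,-1],[[0,0,0],0,-1]]'
python3 - <<'E'
from h import *
T=snap('top','t18');S=snap('scene','s18')
a=cv2.imread('pics/top0.png'); 
A=np.vstack([cv2.resize(a[130:280,240:480],None,fx=2,fy=2,interpolation=3),cv2.resize(T['color'][130:280,240:480],None,fx=2,fy=2,interpolation=3)])
cv2.imwrite('pics/t18c.png',A)
s0=cv2.imread('pics/scene0.png')
cv2.imwrite('pics/s18c.png',np.vstack([cv2.resize(s0[145:275,190:430],None,fx=2.3,fy=2.3,interpolation=3),cv2.resize(S['color'][145:275,190:430],None,fx=2.3,fy=2.3,interpolation=3)]))
def lid(im,lo,hi):
    m=cv2.inRange(cv2.cvtColor(im,cv2.COLOR_BGR2HSV),lo,hi); c=cv2.findContours(m,0,1)[0]
    return [(np.round(cv2.minEnclosingCircle(k)[0],1).tolist(),cv2.contourArea(k)) for k in sorted(c,key=cv2.contourArea)[-2:]]
for n,l in (('orange',((5,180,120),(22,255,255))),('blue',((105,150,150),(125,255,255)))):
    print(n,'top',lid(a,*l),lid(T['color'],*l),'scene',lid(s0,*l),lid(S['color'],*l))
E
```

```text
clock: 58.52
tcp_pos: [0.602, 0.1003, 0.0759]
orientation: [0.0, 0.707, 0.707, 0.0]
wrist_force: [-3.0, -0.8, 5.9]
finger_gap: 0.0498
clock: 59.28
tcp_pos: [0.6018, 0.1004, 0.0747]
orientation: [-0.0, 0.707, 0.707, 0.0]
wrist_force: [0.1, -0.4, -0.4]
finger_gap: 0.0856
clock: 60.4
tcp_pos: [0.603, 0.1004, 0.2314]
orientation: [0.002, 0.707, 0.707, 0.002]
wrist_force: [1.4, 0.0, 0.2]
finger_gap: 0.0851
clock: 61.9
tcp_pos: [0.4019, 0.3, 0.2284]
orientation: [0.0, 0.707, 0.707, -0.0]
wrist_force: [-0.5, -0.8, -0.0]
finger_gap: 0.085
orange top [([345.0, 186.0], 0.0), ([312.9, 175.3], 348.0)] [([348.0, 188.0], 0.0), ([313.3, 175.1], 354.5)] scene [([316.0, 217.5], 4.5), ([338.8, 197.4], 241.5)] [([317.0, 218.0], 5.5), ([338.5, 197.7], 247.0)]
blue top [([272.8, 175.6], 290.0), ([137.5, 74.5], 2520.0)] [([273.1, 175.7], 294.0), ([137.5, 74.5], 2519.0)] scene [([368.5, 184.0], 177.5), ([529.5, 226.5], 2024.5)] [([368.4, 184.0], 178.5), ([529.5, 226.5], 2015.5)]
```

View pics/t18c.png

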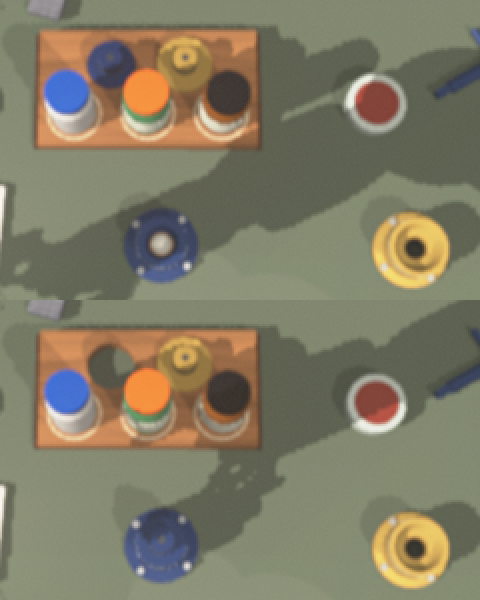

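View pics/s18c.png

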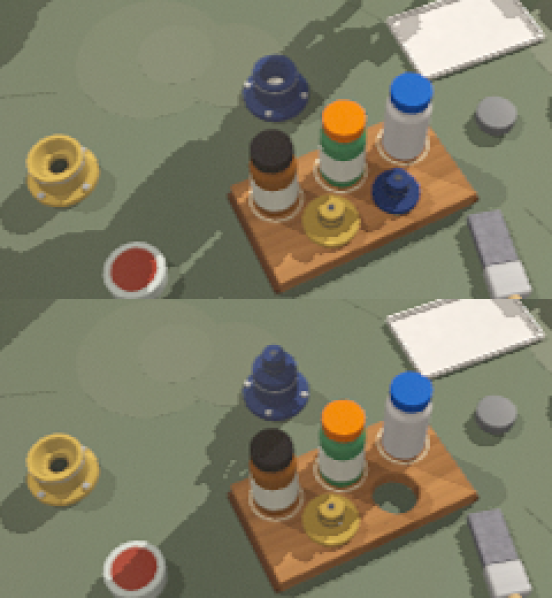

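Both jars are back within about half a pixel (about 1 mm) of their start positions. The blued cap is seated, and everything else looks unmoved, so I'm handing in.

```bash
python3 -c "
from workcell import env
print(env.hand_in()); print(env.get_state()['clock'])"
```

```text
the job is handed in; nothing more can be done
None
the job is handed in; nothing more can be done
```

I closed the blued holder, the one with the white stone in it, with its own blued upper half, and put both jars back on their rings. The job was handed in at about 62 s of the 131 s allowed; no verdict was reported.

- **Sequence:** I moved the white and green jars to the tray, fitted the blued upper half, then returned green and white to the rings they came from.
- **Cap fit:** contact came with the tool at 60.7 mm, against 60.6 mm predicted for fully home. In the wrist picture taken after release, circles drawn for the seated cap matched it to about 1 mm.
- **Jars:** in the top and scene pictures, both returned lids are within about 0.5 pixel (about 1 mm) of where they started, and both jars stand upright.
- **Left in place:** the amber jar, the brass upper half and the black stone look unmoved in the before and after pictures. The white stone is hidden under the cap, so I could not check it after closing.
- **Small disagreements:** holder and knob positions differed by 1 to 3 mm between views. The blued knob's top triangulated 4 to 7 mm higher than the stated height, so I used the stated one. The finger opening read about 2 mm below each object's stated width.

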